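# Lock the juicer and hold it on boost

### The arm

A 6-joint arm with a two-finger parallel gripper is mounted at the origin on the work surface. World frame = base frame: x ahead of the robot, y to its left, z up, the work surface at z = 0. Lengths are in mm, angles in rad, forces in N, time in s.
With the tool pointing down it reaches from about 375 to 975 mm from the base axis. Payload 3.8 kg.
Tool frame: the origin (TCP) lies midway between the tips of the shut fingers; the grasp point (between the pads) lies 19 mm behind it; z points along the fingers, y is the direction in which the jaws open and shut (so a half turn about z gives the same grasp; the last joint's range is limited). The gripper opens to 85 mm and grips with 20 to 120 N. Pads are 22 mm wide; open, the fingers measure 114 mm over their backs; the gripper's body (76 mm by 85 mm) begins 54 mm behind the grasp point. The pads swing forward as they close: fully open they stand 13 mm farther back than shut.
Start: joints at [1.213, 0.264, 1.604, -0, 1.274, -0.037], TCP at [212.843, 640.559, 231.28] pointing down, gripper open.
Joint ranges: [-2.63, 2.63], [-0.94, 2.18], [0.31, 2.57], [-1.31, 4.45], [0, 2.66], [-2.55, 2.55]. Speed limits (rad/s): [2.57, 2.57, 3.14, 3.14, 3.14, 3.14].

### API

Orientations are given as a 3x3 rotation matrix whose columns are the frame's x, y, z axes.
In Python, from workcell import get_state, cams, job gives the robot as it stands.
- The arm moves only by the tool servo_tool, never from a script. Its argument "motion" is a list that holds one entry, the list of rows, each a list of 7 numbers: the turn, a rotation vector about the tool's x, y, z in degrees, then the shift along the tool's x, y, z in m, then the opening, from 0 (shut) to 1 (fully open). A call has 1 to 8 rows; each row is the pose to reach, as a shift and turn from the pose commanded when the call began, along the tool's axes at that moment; what a row does not reach only later rows make up. A row lasts 1/8 s, in which the tool goes at most 62.5 mm and 10.7 degrees, less where a joint would pass 70% of its speed; a pose out of reach is approached as far as the arm can. A call with a gripper value outside its range is refused whole. The fingers move at their own pace and stop on an object; "force" is the grip in N (left out, the last holds). Time passes only in rows, so rows that repeat a pose let the fingers close. It gives the time, the measured TCP pose, the force and the opening at its end, in the units of the state.
- get_state(): the state, without advancing time (a new reading comes with each control period).
- cams.get_image(name): name is "side" or "top" or "wrist"; returns a dict with "pixels" (480x640x3 uint8, red, green, blue), "fx", "fy", "cx", "cy" (pixels), "R" (3x3) and "t" (3): a world point X has camera coordinates R X + t. Camera axes: x right, y down, z forward; pixel columns grow to the right and rows downward; lengths in mm; the calibration is good to about 2 mm. The wrist camera is an equidistant fisheye: a pixel r from the principal point sees the ray r / f radians off the axis. A picture is of the moment at which its call begins. There is no depth.
- job.finish_job(): hands the job in, once; it reports no verdict.
The state is a dict: "clock": time; "joints": joint angles; "joint_vel": joint speeds; "effort": joint torques, N m; "tcp_pos": TCP position; "orientation": TCP orientation; "wrist_force": force on the tool from outside, world axes, zero at the start; "wrist_torque": the same for the moment, N m; "finger_gap": finger opening in mm.
Only numpy, scipy, OpenCV 4.12 (cv2) and the standard library are available. Lean on these libraries where they do the work, as an engineer would, in place of code of your own. Each camera call takes 0.05 s, during which the arm holds its last target.

### The job

Get the juicer running on boost: swing the steel locking arm (the bar with the black thumb tab) up and back until it snaps fully home over the lid, then turn the dial lever on the sloping front panel clockwise past speed 1 and speed 2 to the third, sprung position and keep it there. Boost only runs while it is held, so finish still holding the lever in the third position. Leave the other things on the worktop where they stand.

Things in the scene. Friction and masses are not known exactly. Their poses are not given: they have to be found in the camera images.
- juicer: Metal centrifugal juicer, fixed. Origin on the worktop under the base; x from front to back, y to its left, z up; its front (-x) faces roughly the robot. In mm in this frame: base x -100..100, y -95..95, to z 115; before it a 45 deg wedge slopes from (x -100, z 115) down to (x -175, z 40). Behind is a pulp bin to x 230, z 198; on the left (+y) a spout to y 161, z 150.
- lid_front (a point): Middle of the lid's front top edge, where the locking arm seats: juicer frame x -26, y 0, z 212 mm. The clear bowl (radius 84) and grey lid (radius 89, z 191 to 212) are round about x 30, y 0; behind this point, about x 74, stands the feed chute with its black pusher (radius 38, top z 290).
- locking_arm (a joint): Locking arm's hinge, rad. 0 = lowered in front, 0.20 rad above level; grows as it swings up and back; 1.07 = end stop, home across the lid's front (1.27 rad above level). Over-centre: stiff, resisting most (1.0 Nm) about 0.5, where it drops back if let go; it stays at 0.8 to 0.95, and beyond about 1.0 snaps home by itself and is kept there. Starts between 0 and 0.22.
- bail_hinge (a point): Point on the locking arm's hinge axis, midway between its two pivots: juicer frame x 20, y 0, z 100 mm. The hinge axis runs along the juicer's y.
- crossbar (a point): Middle of the crossbar of the locking arm, a U of 12 mm round steel bar, 218 mm wide overall; crossbar along the juicer's y, 135 mm from the hinge axis. At joint value q it lies in the juicer frame at x = 20 - 135 cos(0.20 + q), z = 100 + 135 sin(0.20 + q) mm.
- tab (a point): Centre of the black thumb tab in the middle of the crossbar: 30 mm wide (along the juicer's y), 10 mm thick, standing out 28 mm beyond the bar in the line of the arm: it points forward when the arm is down, up when it is home. Its centre lies 154 mm from the hinge axis (in place of 135 in the crossbar's formula).
- dial (a joint): Dial's turn, rad, clockwise seen facing the panel. 0 = off (start); about 0.58 = speed 1 and 1.16 = speed 2, click detents in which it stays; 1.42 = third position (boost) at the end stop, from which it springs back to speed 2 when let go. Turning past a detent takes up to 0.45 Nm, holding the third position 0.4 Nm (about 9 N near the lever's end). White dots of growing size mark the positions.
- dial_axis (a point): Point on the dial's axis, 21 mm above the panel (mid-height of the lever fin). The panel's centre lies in the juicer frame at x -137.5, y 0, z 77.5 mm; the axis is square to the panel: 45 deg up and towards the front, direction (-0.707, 0, 0.707) in the juicer frame.
- dial_tip (a point): End of the dial's lever, 53 mm from the dial's axis and 21 mm above the panel. Seen facing the panel, the lever points to the right (the juicer's -y): at the joint value q it stands 0.75 - q rad above level, so it is pushed from upper right to lower right, down the slope.
- dial_foot (a point): Point on the dial's axis at the panel's surface. The black lever fin of the dial: 12 mm thick, standing from 6 to 36 mm above the panel, reaching 53 mm from the axis on the pointing side and 21 mm on the other, over a round metal hub of radius 25 mm and height 25 mm.
- juice_jug: Glass jug under the spout at the juicer's left, 90 mm across, 115 mm high; origin under its centre, as for all that follow. Leave it alone.
- tumbler: Drinking glass left of the juicer's front, 68 mm across, 100 mm high. Leave it alone.
- spoon: Wooden spoon, 170 mm long, lying right of the juicer's front. Leave it alone.
- kettle: Black electric kettle, 156 mm across and 220 mm high. Leave it alone.
- carton: Cardboard food packet, 60 x 130 x 190 mm. Leave it alone.
- water_bottle: Clear bottle, 72 mm across, 250 mm high. Leave it alone.
- syrup: Amber jar, 90 mm across, 160 mm high. Leave it alone.

How it is judged:
By the outcome, as a careful person would: the job done as asked, in the order asked, and still so for the second after the job is handed in, while the arm keeps its last pose, push and grip.
It also fails if it takes over 54 s, if anything falls off the work surface, if the arm or the gripper's body presses on something with over 40 N, if the wrist force passes 120 N, or if a joint passes its speed limit or range.

## Working session

There is one attempt and no reset: what is moved stays moved. The work goes in short steps, Python scripts to look and compute and a tool call to move; the robot and the scene stay as the last step left them, time stands still between calls to the robot, and variables do not carry over. Pictures are saved under pics/ and viewed, and the job is handed in when it is done.

Besides the shell and the picture viewer there is one more tool, called after "Emit:" by a JSON object that holds its "op" and its "data". servo_tool: Moves the arm, as the interface text tells. Its arguments: {"type":"object","properties":{"motion":{"type":"array"},"force":{"type":"number"}},"required":["motion"]}

```bash
mkdir -p pics; ls; python3 - <<'E'
from workcell import get_state, cams, job
import cv2, numpy as np
s=get_state()
for k,v in s.items(): print(k,np.round(v,3).tolist())
for n in ["side","top","wrist"]:
    im=cams.get_image(n)
    cv2.imwrite(f"pics/{n}0.png",im["pixels"][:,:,::-1])
    print(n,im["fx"],im["fy"],im["cx"],im["cy"],np.round(im["R"],4).tolist(),np.round(im["t"],1).tolist())
    np.savez(f"pics/{n}0.npz",**im)
E
```

```text
pics
clock 0.0
joints [1.213, 0.265, 1.605, -0.0, 1.274, -0.037]
joint_vel [0.001, 0.0, 0.0, 0.001, -0.0, -0.001]
effort [0.001, -51.512, -36.731, 0.0, 0.013, -0.0]
tcp_pos [212.558, 639.845, 229.929]
orientation [[-0.949, 0.315, -0.001], [0.315, 0.949, -0.002], [0.0, -0.002, -1.0]]
wrist_force [0.511, -0.011, -0.762]
wrist_torque [0.009, -0.015, 0.004]
finger_gap 85.198
side 506.3816215995025 506.3816215995025 324.00239683867744 241.5217656110401 [[-0.9572, 0.289, -0.0158], [0.1988, 0.6167, -0.7617], [-0.2103, -0.7322, -0.6478]] [546.6, -14.2, 1615.4]
top 478.43065851140904 478.43065851140904 319.4421194175062 239.81326208241617 [[0.0219, -0.9997, 0.0113], [-0.9866, -0.0235, -0.1615], [0.1617, -0.0076, -0.9868]] [-12.0, 600.0, 1404.0]
wrist 371.64829954431775 371.64829954431775 322.41913019016084 237.56213469111322 [[0.3156, 0.9489, -0.0028], [0.9052, -0.3002, 0.3009], [0.2847, -0.0975, -0.9537]] [-672.9, -39.0, 379.4]
```

View pics/side0.png

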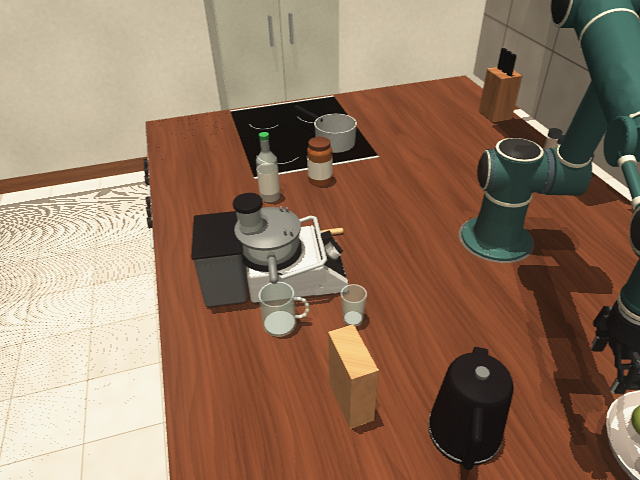

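View pics/top0.png

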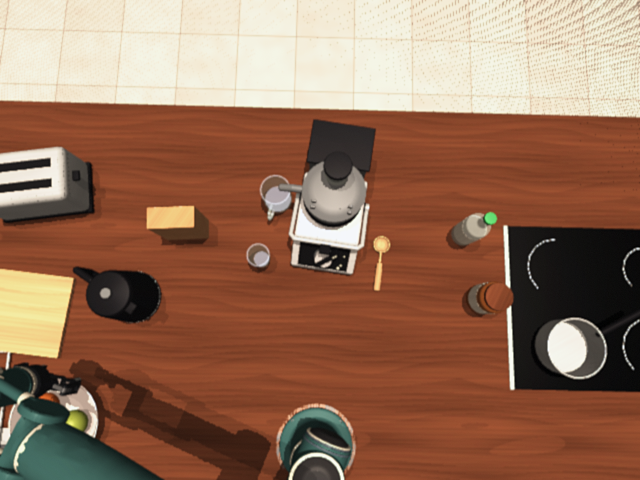

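View pics/wrist0.png

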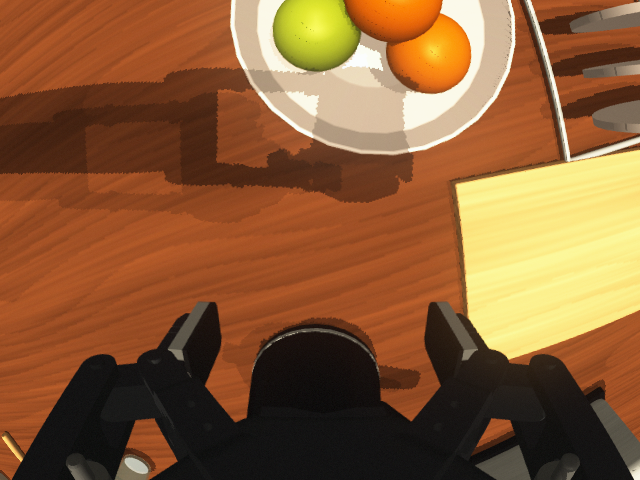

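```bash
python3 - <<'E'
import cv2
a=cv2.imread('pics/top0.png')[110:300,230:410]; cv2.imwrite('pics/topz.png',cv2.resize(a,None,fx=3.1,fy=3.1,interpolation=cv2.INTER_CUBIC))
a=cv2.imread('pics/side0.png')[180:350,180:380]; cv2.imwrite('pics/sidez.png',cv2.resize(a,None,fx=3.5,fy=3.5,interpolation=cv2.INTER_CUBIC))
E
```

```text
(no output)
```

View pics/topz.png

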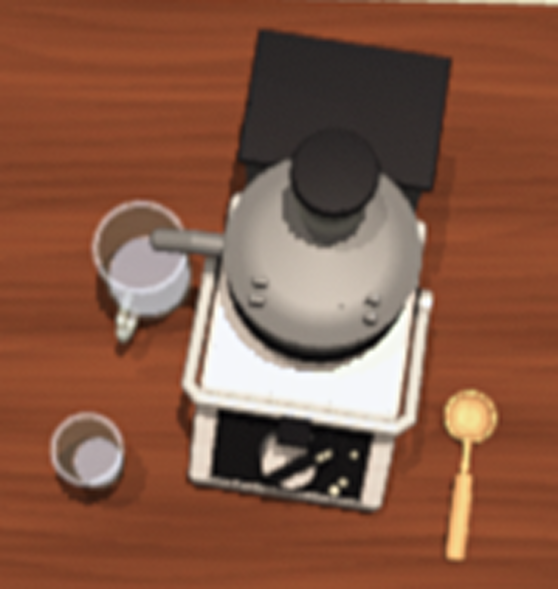

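View pics/sidez.png

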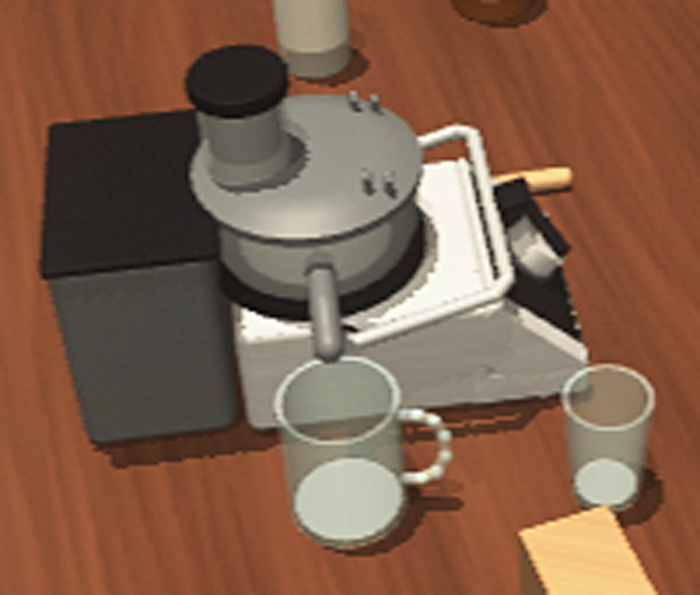

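```bash
cat > h.py <<'E'
import numpy as np
from workcell import get_state, cams, job
import cv2
def load(n): return dict(np.load(f'pics/{n}.npz'))
def proj(im,X):
    c=np.asarray(X)@im['R'].T+im['t']
    return np.stack([im['fx']*c[...,0]/c[...,2]+im['cx'],im['fy']*c[...,1]/c[...,2]+im['cy']],-1)
def Rz(a): return np.array([[np.cos(a),-np.sin(a),0],[np.sin(a),np.cos(a),0],[0,0,1]])
def bar(q,r=135,y=0): return np.array([20-r*np.cos(.2+q),y,100+r*np.sin(.2+q)])
E
python3 - <<'E'
from h import *
from scipy.optimize import least_squares
T=load('top0');S=load('side0')
tz=lambda u,v:np.array([230+u/3.1,110+v/3.1]); sz=lambda u,v:np.array([180+u/3.5,180+v/3.5])
fix=[(T,(-175,95,40),tz(190,482)),(T,(-175,-95,40),tz(380,508)),(T,(74,0,290),tz(336,172)),
 (S,(-175,95,40),sz(587,355)),(S,(74,0,290),sz(236,78))]
bars=[(T,105,tz(190,388)),(T,-105,tz(410,425)),(S,105,sz(505,290)),(S,-105,sz(472,132))]
def res(p,full=False):
    R=Rz(p[2]);o=np.array([p[0],p[1],0]);r=[]
    for im,X,px in fix: r.append(proj(im,R@np.array(X)+o)-px)
    for im,y,px in bars: r.append(proj(im,R@bar(p[3],y=y)+o)-px)
    mid=tz((260+452)/2,(30+58)/2); r.append(proj(T,R@np.array([230,0,198])+o)-mid)
    return np.array(r) if full else np.ravel(r)
s=least_squares(res,[600,0,0,0.1],loss='soft_l1')
print(s.x);print(res(s.x,True).round(1))
R=Rz(s.x[2]);o=np.array([s.x[0],s.x[1],0])
for nm,X in dict(bar=bar(s.x[3]),tab=bar(s.x[3],154),home=bar(1.07),hometab=bar(1.07,154),hinge=(20,0,100),foot=(-137.5,0,77.5)).items(): print(nm,(R@np.array(X)+o).round(1))
E
```

```text
[ 6.86481552e+02 -3.13106658e+01 -1.34758626e-01  4.58067083e-02]
[[-0.4 -1.6]
 [ 0.4 -0.2]
 [-0.  -1. ]
 [ 0.5  0.5]
 [-0.4 -3.5]
 [-1.7  2.5]
 [ 0.   2. ]
 [ 1.4 -0.2]
 [-0.5 -2.5]
 [ 0.1 -1.7]]
bar [576.5 -16.4 132.9]
tab [558.3 -13.9 137.5]
home [666.7 -28.6 228.9]
hometab [661.1 -27.9 247.1]
hinge [706.3 -34.  100. ]
foot [550.2 -12.8  77.5]
```

```bash
cat >> h.py <<'E'
from scipy.spatial.transform import Rotation as Ro
def ray(im,px):
    d=im['R'].T@np.array([(px[0]-im['cx'])/im['fx'],(px[1]-im['cy'])/im['fy'],1]); return -im['R'].T@im['t'],d
def onz(im,px,z):
    c,d=ray(im,px); return c+d*(z-c[2])/d[2]
def wproj(im,X):
    c=np.asarray(X,float)@im['R'].T+im['t']; n=np.hypot(c[...,0],c[...,1]); th=np.arctan2(n,c[...,2])
    return np.stack([im['fx']*th*c[...,0]/n+im['cx'],im['fy']*th*c[...,1]/n+im['cy']],-1)
def toolR(pitch,yaw,roll=0):
    # z: forward-down by pitch below level along yaw; y: jaw; roll about tool z
    c,s=np.cos(pitch),np.sin(pitch)
    z=np.array([c,0,-s]); y=np.array([s,0,c]); x=np.cross(y,z)
    return Rz(yaw)@np.stack([x,y,z],1)@Rz(roll)
def rel(p,R,s=None):
    s=s or get_state(); R0=np.array(s['orientation']); 
    rv=np.degrees(Ro.from_matrix(R0.T@R).as_rotvec()); t=R0.T@(np.array(p)-s['tcp_pos'])/1000
    return np.r_[rv.round(2),t.round(4)].tolist()
E
python3 - <<'E'
from h import *
T=load('top0');S=load('side0');W=load('wrist0')
for n,px,z in [('kettle',(112,293),220),('carton',(171,218),190),('tumbler',(258,251),100),('jug',(276,190),115),('bottle',(490,218),250),('syrup',(495,297),160),('spoonhead',(381,244),5),('spoonend',(378,288),5)]: print(n,onz(T,px,z).round(0))
s=get_state();R0=np.array(s['orientation'])
C=-W['R'].T@W['t']; print('cam in tool',R0.T@(C-s['tcp_pos']), (R0.T@W['R'].T).round(3).tolist())
print(toolR(np.pi/2,1.213-.037).round(3))
E
```

```text
kettle [418. 542. 220.]
carton [628. 412. 190.]
tumbler [554. 180. 100.]
jug [735. 133. 115.]
bottle [ 636. -446.  250.]
syrup [ 434. -485.  160.]
spoonhead [ 599. -192.    5.]
spoonend [ 461. -182.    5.]
cam in tool [  76.77147301   -0.68336644 -141.42326782] [[-0.0, -0.954, -0.301], [1.0, 0.0, -0.001], [0.001, -0.301, 0.954]]
[[-0.923  0.385  0.   ]
 [ 0.385  0.923  0.   ]
 [ 0.     0.    -1.   ]]
```

```bash
python3 - <<'E'
from h import *
R0=np.array(get_state()['orientation'])
print(rel([212.5,640,400],R0)); print(rel([340,400,400],toolR(np.pi/2,.55)))
E
```

```text
[0.0, 0.0, 0.0, 0.0001, -0.0004, -0.1698]
[-0.1, 0.03, 40.11, -0.1965, -0.1879, -0.1694]
```

Emit:
{"op": "servo_tool", "data": {"motion": [[[0,0,0,0,0,-0.06,0.4],[0,0,0,0,0,-0.12,0.4],[0,0,0,0,0,-0.17,0.4],[0,0,8,-0.04,-0.037,-0.17,0.4],[0,0,16,-0.08,-0.075,-0.17,0.4],[0,0,24,-0.12,-0.112,-0.17,0.4],[0,0,32,-0.16,-0.15,-0.17,0.4],[0,0,40,-0.196,-0.188,-0.17,0.4]]]}}

```text
clock: 1.15
tcp_pos: [340.1, 398.5, 400.9]
orientation: [[-0.52, 0.854, -0.0], [0.854, 0.52, -0.0], [-0.0, -0.0, -1.0]]
wrist_force: [0.8, 0.4, 0.1]
finger_gap: 34.5
```

```bash
python3 - <<'E'
from h import *
s=get_state();print(s['clock'],np.round(s['joints'],3),s['tcp_pos'],s['finger_gap'])
print(rel([420,0,350],toolR(np.radians(60),-.13)))
E
```

```text
1.15 [ 0.817 -0.083  1.675 -0.     1.55   0.27 ] [340.10218789 398.54793425 400.91654998] 34.506211899738105
[-28.84, -10.13, 37.91, -0.3819, -0.1392, 0.0511]
```

Emit:
{"op": "servo_tool", "data": {"motion": [[[-3.6,-1.3,4.7,-0.048,-0.017,0.006,0.4],[-7.2,-2.5,9.5,-0.096,-0.035,0.013,0.4],[-10.8,-3.8,14.2,-0.144,-0.052,0.019,0.4],[-14.4,-5.1,19,-0.191,-0.07,0.026,0.4],[-18,-6.3,23.7,-0.239,-0.087,0.032,0.4],[-21.6,-7.6,28.4,-0.287,-0.104,0.038,0.4],[-25.2,-8.9,33.2,-0.334,-0.122,0.045,0.4],[-28.8,-10.1,37.9,-0.382,-0.139,0.051,0.4]]]}}

```text
clock: 2.15
tcp_pos: [421.1, 0.9, 350.0]
orientation: [[0.127, 0.858, 0.498], [0.992, -0.11, -0.063], [0.001, 0.502, -0.865]]
wrist_force: [0.5, -1.0, 0.8]
finger_gap: 34.0
```

```bash
python3 - <<'E'
from h import *
s=get_state();print(s['clock'],np.round(s['joints'],3),s['tcp_pos'],s['finger_gap'])
im=cams.get_image('wrist');cv2.imwrite('pics/wrist1.png',im['pixels'][:,:,::-1]);np.savez('pics/wrist1.npz',**im)
E
```

```text
2.15 [-0.009 -0.671  2.243 -0.067  1.048  0.136] [421.12344657   0.91798565 350.00417257] 33.98014707818372
```

View pics/wrist1.png

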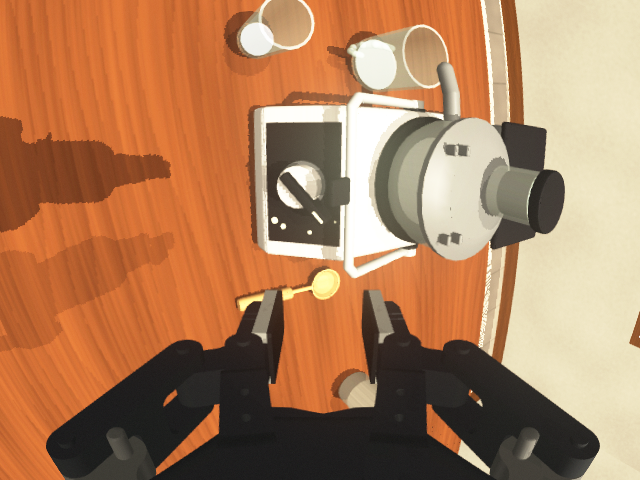

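```bash
python3 - <<'E'
import cv2
a=cv2.imread('pics/wrist1.png')[85:285,240:440]; cv2.imwrite('pics/w1z.png',cv2.resize(a,None,fx=3,fy=3,interpolation=cv2.INTER_CUBIC))
E
```

```text
(no output)
```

View pics/w1z.png

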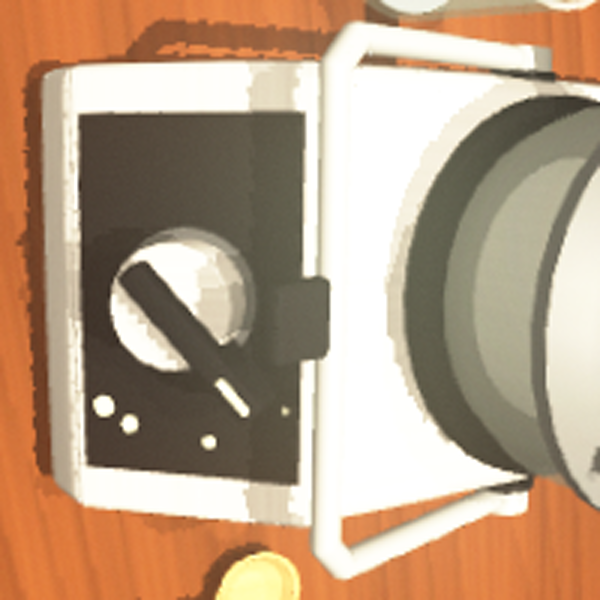

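```bash
cat > fit.py <<'E'
from h import *
from scipy.optimize import least_squares
W=load('wrist1');T=load('top0')
wz=lambda u,v:np.array([240+u/3,85+v/3])
tz=lambda u,v:np.array([230+u/3.1,110+v/3.1])
n45=np.array([-.7071,0,.7071])
F=[(W,(-175,95,40),wz(72,68)),(W,(-175,-95,40),wz(82,508)),(W,(-175,95,0),wz(42,72)),
 (W,np.array([-137.5,0,77.5])+25*n45,wz(178,302)),
 (T,(-175,95,40),tz(190,482)),(T,(-175,-95,40),tz(380,508))]
Bx=[('r',135,60,wz(325,200)),('r',135,-60,wz(322,420)),('r',163,0,wz(275,320))]
def res(p,full=False):
    R=Rz(p[2]);o=np.array([p[0],p[1],0]);r=[]
    for im,X,px in F: r.append((wproj if im is W else proj)(im,R@np.array(X,float)+o)-px)
    for _,rad,y,px in Bx:
        d=wproj(W,R@bar(p[3],rad,y)+o)-px
        r.append([d[0],d[1] if rad==163 else 0])
    return np.array(r) if full else np.ravel(r)
s=least_squares(res,[686,-31,-.13,.05],loss='soft_l1')
print(s.x);print(res(s.x,True).round(1))
np.save('pose.npy',s.x)
E
python3 fit.py
```

```text
[ 6.90606577e+02 -3.08734592e+01 -1.34192134e-01  3.51779858e-02]
[[ 0.1 -0.9]
 [ 0.4 -0.2]
 [-0.9 -0.5]
 [-0.4  1.9]
 [-0.4 -3. ]
 [ 0.3 -1.6]
 [ 1.1  0. ]
 [-0.1  0. ]
 [-0.9  0.5]]
```

```bash
cat > kin.py <<'E'
from h import *
from scipy.optimize import least_squares
J=[(.2645,1.6045,1.2735,674.3,229.93),(-.083,1.675,1.55,523.9,400.9),(-.671,2.243,1.048,421.1,350.0)]
def fk(p,j2,j3,j5):
    h,a,b,d=p; A=j2;B=j2+j3;C=B+j5
    return np.array([a*np.sin(A)+b*np.sin(B)+d*np.sin(C),h+a*np.cos(A)+b*np.cos(B)+d*np.cos(C)])
s=least_squares(lambda p:np.ravel([fk(p,*j[:3])-j[3:] for j in J]),[300,450,400,250])
P=s.x
if __name__=='__main__':
    print(P,s.fun)
    x=np.load('pose.npy');R=Rz(x[2]);o=np.array([x[0],x[1],0])
    for q,pt,back in [(.035,25,0),(.035,25,60),(.035,38,60),(.5,45,0),(1.07,65,0)]:
        g=R@bar(q,154,8)+o; z=toolR(np.radians(pt),x[2])[:,2]; t=g+z*(14-back); r=np.hypot(*t[:2])
        C=np.radians(90+pt); w=np.array([r,t[2]])-P[3]*np.array([np.sin(C),np.cos(C)])
        D=np.hypot(w[0],w[1]-P[0]); c=(D*D-P[1]**2-P[2]**2)/(2*P[1]*P[2]); j3=np.arccos(np.clip(c,-1,1)); j2=np.arctan2(w[0],w[1]-P[0])-np.arctan2(P[2]*np.sin(j3),P[1]+P[2]*c)
        print(q,pt,back,t.round(1),'j',round(j2,2),round(j3,2),round(C-j2-j3,2),c)
E
python3 kin.py
```

```text
[249.60101671 509.31972037 566.43179747 344.23647509] [-0.02979114  0.62224167  0.03922965  0.02141091  0.1717517  -0.64365258]
0.035 25 0 [575.7  -7.3 129.9] j -0.07 2.66 -0.58 -0.8839681993963886
0.035 25 60 [521.8  -0.  155.3] j -0.31 2.75 -0.44 -0.9248449747372205
0.035 38 60 [527.2  -0.7 164.2] j -0.39 2.61 0.01 -0.8644275903202706
0.5 45 0 [604.6 -11.2 189.3] j -0.22 2.38 0.2 -0.7213309081849101
1.07 65 0 [672.1 -20.3 234.4] j 0.0 1.95 0.75 -0.3717153971617685
```

```bash
cat > ik.py <<'E'
from h import *
P=[249.6,509.32,566.43,344.24]
x=np.load('pose.npy');RJ=Rz(x[2]);oJ=np.array([x[0],x[1],0])
def W_(p): return RJ@np.array(p,float)+oJ
def ik(pj,pt):
    t=W_(pj); r=np.hypot(*t[:2]); C=np.radians(90+pt); w=np.array([r,t[2]])-P[3]*np.array([np.sin(C),np.cos(C)])
    D=np.hypot(w[0],w[1]-P[0]); c=(D*D-P[1]**2-P[2]**2)/(2*P[1]*P[2]); j3=np.arccos(np.clip(c,-1,1)); j2=np.arctan2(w[0],w[1]-P[0])-np.arctan2(P[2]*np.sin(j3),P[1]+P[2]*c)
    return np.round([j2,j3,C-j2-j3],2)
def rod(q,pt,e,rad=163,th=5,off=14.5,y=8):
    # TCP (juicer frame) with rod upper face touching tab underside end, overlapping e
    a=.2+q; out=np.array([-np.cos(a),0,np.sin(a)]); up=np.array([np.sin(a),0,np.cos(a)])
    c=np.array([20,0,100])+rad*out-th*up
    p=np.radians(pt); Y=np.array([np.sin(p),0,np.cos(p)]);Z=np.array([np.cos(p),0,-np.sin(p)])
    t=c-off*Y+e*Z; t[1]=y; return t
def tr(pj,pt,roll=0): return rel(W_(pj),toolR(np.radians(pt),x[2],roll))
E
python3 - <<'E'
from ik import *
for pt in (40,45,50,55,60):
    t=rod(.035,pt,13); print(pt,t.round(1),'h over panel',((t[2]-40)-(t[0]+175))*.707,ik(t,pt),ik(t+[-40,0,20],pt))
for q in np.linspace(.035,1.07,6): 
    pt=50+30*(q-.035)/1.035; print(q,rod(q,pt,13).round(0),ik(rod(q,pt,13),pt))
E
```

```text
40 [-139.     8.   113.6] h over panel 26.634702634858897 [-0.19  2.58 -0.12] [-0.35  2.64 -0.02]
45 [-140.7    8.   113.6] h over panel 27.848808608355935 [-0.2   2.53  0.02] [-0.35  2.59  0.12]
50 [-142.4    8.   113.8] h over panel 29.161837490724164 [-0.19  2.48  0.16] [-0.34  2.54  0.25]
55 [-144.1    8.   114.1] h over panel 30.563796339340296 [-0.18  2.43  0.28] [-0.31  2.48  0.36]
60 [-145.7    8.   114.6] h over panel 32.04401540084045 [-0.15  2.37  0.4 ] [-0.28  2.42  0.48]
0.035 [-142.    8.  114.] [-0.19  2.48  0.16]
0.24200000000000002 [-134.    8.  146.] [-0.2   2.37  0.38]
0.44900000000000007 [-120.    8.  176.] [-0.17  2.24  0.58]
0.656 [-99.   8. 202.] [-0.1   2.1   0.76]
0.8630000000000001 [-74.   8. 224.] [-0.01  1.95  0.92]
1.07 [-45.   8. 239.] [0.1  1.79 1.08]
```

```bash
cat >> ik.py <<'E'
def tr(pj,pt,roll=0,yaw=None):
    t=W_(pj); return rel(t,toolR(np.radians(pt),np.arctan2(t[1],t[0]) if yaw is None else yaw,roll))
E
python3 - <<'E'
from ik import *
g=rod(.035,55,8,y=11)-[0,0,4]
pre=g+np.array([-45,0,10]); print(g,W_(g),ik(pre,55))
print(tr(pre+[0,0,80],56)); print(tr(pre,55)); print(tr(g,55))
E
```

```text
[-146.97314572   11.          114.22076025] [ 5.46426446e+02 -3.08851306e-01  1.14220760e+02] [-0.31  2.5   0.34]
[-3.95, 4.67, -7.12, 0.0224, -0.0033, 0.164]
[-4.95, 4.74, -7.07, 0.0227, -0.0434, 0.2333]
[-4.95, 4.37, -6.5, 0.0229, -0.0095, 0.2645]
```

Emit:
{"op": "servo_tool", "data": {"motion": [[[-1,1.2,-1.8,0.006,0,0.045,0],[-2,2.4,-3.6,0.012,0,0.09,0],[-3,3.6,-5.4,0.018,-0.002,0.13,0],[-4,4.7,-7.1,0.0225,-0.003,0.164,0],[-4.5,4.7,-7.1,0.0225,-0.023,0.2,0],[-5,4.7,-7.1,0.0225,-0.043,0.233,0],[-5,4.7,-7.1,0.0225,-0.043,0.233,0]]]}}

```text
clock: 3.08
tcp_pos: [498.7, 15.3, 121.7]
orientation: [[-0.024, 0.825, 0.565], [1.0, 0.017, 0.017], [0.004, 0.565, -0.825]]
wrist_force: [-0.2, -0.6, -0.1]
finger_gap: 0.0
```

```bash
python3 - <<'E'
from ik import *
s=get_state();print(s['clock'],np.round(s['joints'],3),s['tcp_pos'],s['finger_gap'])
im=cams.get_image('wrist');cv2.imwrite('pics/wrist2.png',im['pixels'][:,:,::-1]);np.savez('pics/wrist2.npz',**im)
a=cams.get_image('side');cv2.imwrite('pics/side2.png',cv2.resize(a['pixels'][150:350,180:420,::-1],None,fx=3,fy=3))
g=rod(.035,55,8,y=11)-[0,0,4];print(tr(g,55))
E
```

```text
3.075 [-0.051 -0.315  2.505  0.133  0.355 -0.184] [498.68228897  15.27735257 121.71777541] 0.023735662082585464
[-0.01, -0.95, 1.02, -0.0163, 0.0275, 0.0356]
```

View pics/wrist2.png

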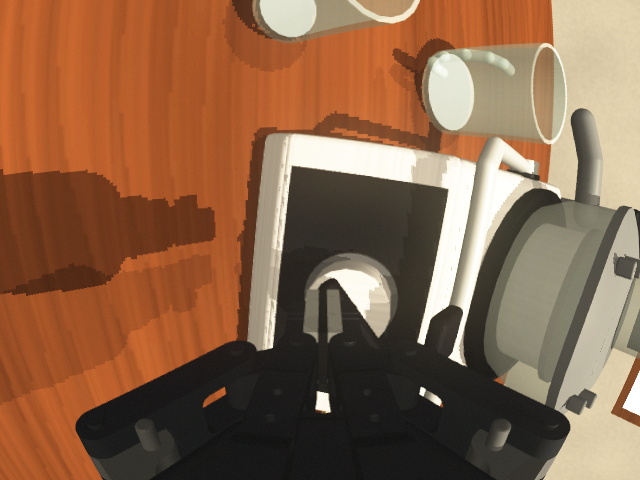

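View pics/side2.png

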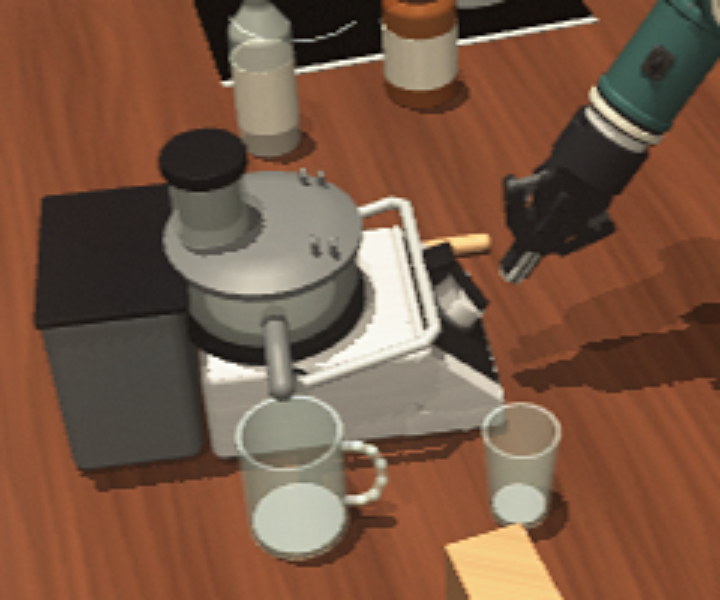

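Emit:
{"op": "servo_tool", "data": {"motion": [[[0,-0.3,0.3,-0.006,0.009,0.012,0],[0,-0.6,0.7,-0.012,0.018,0.024,0],[0,-1,1,-0.016,0.0275,0.0356,0],[0,-1,1,-0.016,0.0275,0.0356,0]]]}}

```text
clock: 3.68
tcp_pos: [548.3, -0.3, 116.2]
orientation: [[0.001, 0.817, 0.576], [1.0, 0.0, -0.001], [-0.001, 0.576, -0.817]]
wrist_force: [0.7, -0.2, 1.7]
finger_gap: -0.2
```

```bash
python3 - <<'E'
from ik import *
s=get_state();print(s['clock'],np.round(s['joints'],3),s['tcp_pos'],s['wrist_force'])
im=cams.get_image('wrist');cv2.imwrite('pics/wrist3.png',im['pixels'][:,:,::-1]);np.savez('pics/wrist3.npz',**im)
a=cams.get_image('side');cv2.imwrite('pics/side3.png',cv2.resize(a['pixels'][180:320,240:400,::-1],None,fx=4.5,fy=4.2,interpolation=cv2.INTER_CUBIC))
g=rod(.035,55,8,y=11)-[0,0,4];print(tr(g,55))
for q in np.arange(.07,.5,.06):
    print(round(q,2),tr(rod(q,55+8*(q-.035),8+6*min(1,q/.3),y=11),55+20*(q-.035)))
E
```

```text
3.675 [-0.071 -0.185  2.43   0.14   0.286 -0.193] [ 5.48315760e+02 -2.57572797e-01  1.16199271e+02] [ 0.71530667 -0.16256242  1.6572819 ]
[0.17, 0.06, 0.03, -0.0002, -0.0017, 0.0007]
0.07 [0.87, 0.04, 0.05, -0.0004, 0.0048, -0.0051]
0.13 [2.07, 0.02, 0.09, -0.0009, 0.0122, -0.0103]
0.19 [3.27, -0.01, 0.13, -0.0014, 0.02, -0.0149]
0.25 [4.47, -0.04, 0.18, -0.0019, 0.0281, -0.0191]
0.31 [5.67, -0.07, 0.23, -0.0026, 0.0364, -0.0231]
0.37 [6.87, -0.1, 0.28, -0.0032, 0.0451, -0.0274]
0.43 [8.07, -0.13, 0.34, -0.0039, 0.054, -0.0313]
0.49 [9.27, -0.16, 0.4, -0.0046, 0.0631, -0.0346]
```

View pics/wrist3.png

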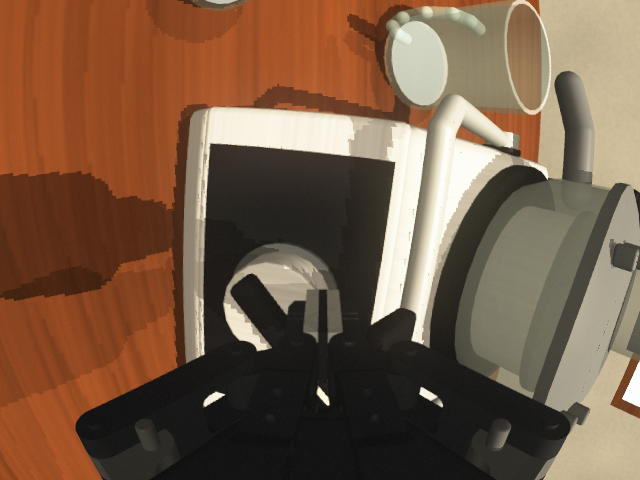

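View pics/side3.png

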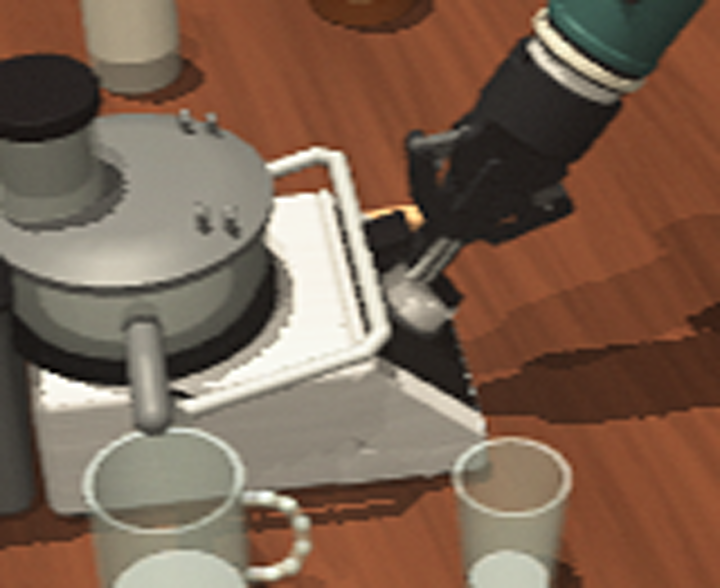

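Emit:
{"op": "servo_tool", "data": {"motion": [[[0.9,0,0,0,0.005,-0.005,0],[2,0,0,-0.001,0.012,-0.01,0],[3.3,0,0,-0.001,0.02,-0.015,0],[4.5,0,0,-0.002,0.028,-0.019,0],[4.5,0,0,-0.002,0.028,-0.019,0]]]}}

```text
clock: 4.4
tcp_pos: [555.1, -1.5, 143.9]
orientation: [[0.0, 0.865, 0.502], [1.0, 0.0, -0.0], [-0.0, 0.502, -0.865]]
wrist_force: [-7.7, 1.1, 0.6]
finger_gap: 0.0
```

```bash
python3 - <<'E'
from ik import *
s=get_state();print(s['clock'],np.round(s['joints'],3),s['tcp_pos'],s['wrist_force'])
im=cams.get_image('wrist');cv2.imwrite('pics/wrist4.png',im['pixels'][:,:,::-1]);np.savez('pics/wrist4.npz',**im)
a=cams.get_image('side');cv2.imwrite('pics/side4.png',cv2.resize(a['pixels'][180:320,240:400,::-1],None,fx=4.5,fy=4.2,interpolation=cv2.INTER_CUBIC))
E
```

```text
4.4 [-0.069 -0.184  2.333  0.076  0.469 -0.128] [555.09269324  -1.46784753 143.92328641] [-7.70329506  1.06050337  0.61957898]
```

View pics/wrist4.png

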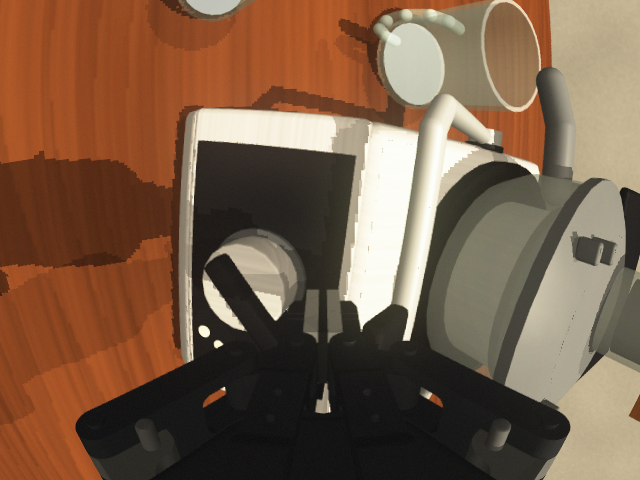

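View pics/side4.png

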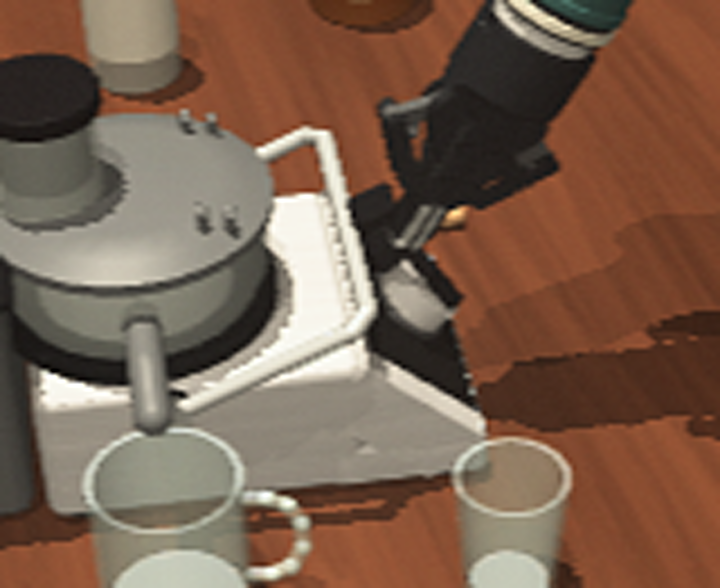

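```bash
cat >> ik.py <<'E'
def qbar(im,px):
    # px on bar centreline (wrist image): angle of arm from min distance of projected bar line
    from scipy.optimize import brentq
    def f(q):
        ys=np.linspace(-105,105,400); P_=wproj(im,np.array([W_(bar(q,135,y)) for y in ys])); k=np.argmin(abs(P_[:,1]-px[1])); return P_[k,0]-px[0]
    qs=np.linspace(-.2,1.3,60); v=[f(q) for q in qs]
    return [round(brentq(f,a,b),3) for a,b,c,d in zip(qs,qs[1:],v,v[1:]) if c*d<0]
E
python3 - <<'E'
from ik import *
im=load('wrist4')
for px in [(432,150),(424,200),(414,260)]: print(qbar(im,px))
im=load('wrist3')
for px in [(440,150),(431,200),(420,260)]: print(qbar(im,px))
s=get_state(); q=.13
t=RJ.T@(np.array(s['tcp_pos'])-oJ); print('tcp juicer',t, 'rod', rod(.13,60,0,y=11))
R=np.array(s['orientation'])
for q in (.1,.15,.2):
  for r in (135,149,163):
    print(q,r, (R.T@(W_(bar(q,r,0))-s['tcp_pos'])).round(1))
E
```

```text
[0.235]
[0.233]
[0.234]
[0.076]
[0.069]
[0.065]
tcp juicer [-138.17595315   11.00092554  143.7793638 ] rod [-148.38248549   11.          140.83880191]
0.1 135 [-14.8  21.8  17.2]
0.1 149 [-13.   12.4   6.9]
0.1 163 [-11.2   3.   -3.3]
0.15 135 [-15.1  26.9  12.7]
0.15 149 [-13.3  18.    2. ]
0.15 163 [-11.6   9.1  -8.7]
0.2 135 [-15.4  32.1   8.5]
0.2 149 [-13.7  23.8  -2.6]
0.2 163 [-12.   15.5 -13.8]
```

```bash
python3 - <<'E'
from ik import *
for q in np.arange(.25,1.16,.06):
    pt=60+25*(q-.25); t=rod(q,pt,15,y=10); print(round(q,2),np.round(tr(t,pt),4).tolist(),ik(t,pt))
E
```

```text
0.25 [0.17, -0.14, 0.27, -0.0015, 0.0047, -0.0] [-0.18  2.32  0.47]
0.31 [1.67, -0.16, 0.31, -0.002, 0.0123, -0.0059] [-0.17  2.29  0.53]
0.37 [3.17, -0.18, 0.36, -0.0026, 0.0203, -0.0113] [-0.16  2.25  0.58]
0.43 [4.67, -0.21, 0.42, -0.0033, 0.0286, -0.0162] [-0.15  2.21  0.63]
0.49 [6.17, -0.23, 0.48, -0.004, 0.0372, -0.0206] [-0.13  2.18  0.68]
0.55 [7.67, -0.26, 0.54, -0.0047, 0.046, -0.0245] [-0.11  2.14  0.72]
0.61 [9.17, -0.28, 0.61, -0.0055, 0.055, -0.0278] [-0.09  2.1   0.77]
0.67 [10.67, -0.31, 0.69, -0.0064, 0.0641, -0.0305] [-0.07  2.06  0.81]
0.73 [12.17, -0.33, 0.77, -0.0074, 0.0734, -0.0327] [-0.05  2.02  0.85]
0.79 [13.67, -0.35, 0.85, -0.0083, 0.0827, -0.0343] [-0.03  1.98  0.9 ]
0.85 [15.17, -0.37, 0.93, -0.0094, 0.0922, -0.0353] [0.   1.94 0.94]
0.91 [16.67, -0.39, 1.01, -0.0104, 0.1016, -0.0358] [0.03 1.9  0.98]
0.97 [18.17, -0.41, 1.1, -0.0116, 0.1111, -0.0357] [0.06 1.86 1.02]
1.03 [19.67, -0.43, 1.19, -0.0127, 0.1204, -0.035] [0.09 1.82 1.06]
1.09 [21.17, -0.44, 1.28, -0.0139, 0.1298, -0.0337] [0.12 1.77 1.1 ]
1.15 [22.67, -0.45, 1.36, -0.0151, 0.139, -0.0319] [0.15 1.73 1.13]
```

Emit:
{"op": "servo_tool", "data": {"motion": [[[1.7,0,0.3,-0.002,0.012,-0.006,0],[3.2,0,0.4,-0.0025,0.02,-0.011,0],[4.7,0,0.4,-0.003,0.0285,-0.016,0],[6.2,0,0.5,-0.004,0.037,-0.0205,0],[7.7,0,0.5,-0.0047,0.046,-0.0245,0],[9.2,0,0.6,-0.0055,0.055,-0.028,0],[10.7,0,0.7,-0.0064,0.064,-0.0305,0],[12.2,0,0.8,-0.0074,0.0735,-0.0325,0]]]}}

```text
clock: 5.5
tcp_pos: [602.7, -9.1, 209.8]
orientation: [[0.013, 0.951, 0.309], [1.0, -0.014, 0.001], [0.005, 0.309, -0.951]]
wrist_force: [-3.1, 0.1, -3.0]
finger_gap: 0.3
```

```bash
python3 - <<'E'
from ik import *
s=get_state();print(s['clock'],np.round(s['joints'],3),s['tcp_pos'],s['wrist_force'])
im=cams.get_image('wrist');cv2.imwrite('pics/wrist5.png',im['pixels'][:,:,::-1]);np.savez('pics/wrist5.npz',**im)
for q in np.arange(.73,1.2,.06):
    pt=60+25*(q-.25); t=rod(q,pt,15,y=10); print(round(q,2),np.round(tr(t,pt),4).tolist())
E
```

```text
5.5 [-0.069 -0.051  2.023  0.03   0.856 -0.071] [602.74594507  -9.08097685 209.84786851] [-3.12520626  0.05885476 -2.9920932 ]
0.73 [0.24, -0.29, -0.02, 0.0005, -0.004, 0.0018]
0.79 [1.74, -0.31, 0.06, -0.0003, 0.0048, -0.0017]
0.85 [3.24, -0.33, 0.15, -0.0012, 0.0138, -0.0046]
0.91 [4.74, -0.36, 0.23, -0.0022, 0.023, -0.007]
0.97 [6.24, -0.37, 0.32, -0.0031, 0.0323, -0.0089]
1.03 [7.74, -0.39, 0.41, -0.0042, 0.0416, -0.0101]
1.09 [9.24, -0.41, 0.5, -0.0052, 0.051, -0.0108]
1.15 [10.74, -0.42, 0.59, -0.0063, 0.0604, -0.0109]
```

View pics/wrist5.png

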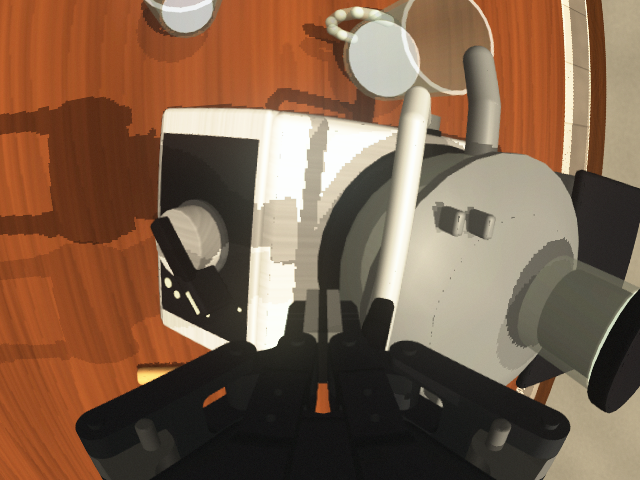

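Emit:
{"op": "servo_tool", "data": {"motion": [[[1.7,-0.3,0,0,0.005,-0.002,0],[3.2,-0.3,0.1,-0.001,0.014,-0.005,0],[4.7,-0.3,0.2,-0.002,0.023,-0.007,0],[6.2,-0.3,0.3,-0.003,0.032,-0.009,0],[7.7,-0.3,0.4,-0.004,0.0415,-0.01,0],[8.7,-0.3,0.4,-0.005,0.048,-0.0105,0],[8.7,-0.3,0.4,-0.005,0.048,-0.0105,0]]]}}

```text
clock: 6.42
tcp_pos: [644.3, -14.6, 235.4]
orientation: [[0.021, 0.987, 0.16], [1.0, -0.021, -0.001], [0.002, 0.16, -0.987]]
wrist_force: [-10.8, 2.3, 4.6]
finger_gap: 0.1
```

```bash
python3 - <<'E'
from ik import *
s=get_state();print(s['clock'],np.round(s['joints'],3),s['tcp_pos'],s['wrist_force'])
im=cams.get_image('wrist');cv2.imwrite('pics/wrist6.png',im['pixels'][:,:,::-1]);np.savez('pics/wrist6.npz',**im)
for q in np.arange(1.03,1.2,.03):
    pt=60+25*(q-.25); t=rod(q,pt,15,y=10); print(round(q,2),np.round(tr(t,pt),4).tolist())
E
```

```text
6.425 [-0.066  0.102  1.794  0.011  1.085 -0.049] [644.33143159 -14.55918786 235.43198401] [-10.84502425   2.2922931    4.62749239]
1.03 [-1.25, -0.14, 0.02, 0.0003, -0.0028, 0.0005]
1.06 [-0.5, -0.15, 0.06, -0.0002, 0.0018, -0.0007]
1.09 [0.25, -0.15, 0.11, -0.0007, 0.0064, -0.0017]
1.12 [1.0, -0.16, 0.15, -0.0012, 0.011, -0.0025]
1.15 [1.75, -0.16, 0.19, -0.0017, 0.0157, -0.0033]
1.18 [2.5, -0.17, 0.24, -0.0022, 0.0203, -0.0038]
```

View pics/wrist6.png

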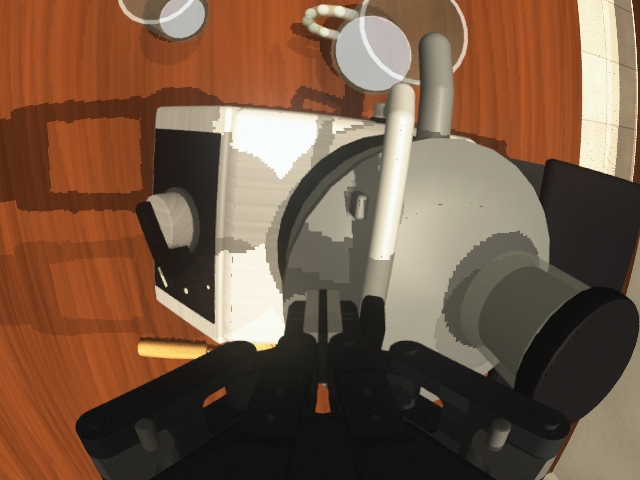

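```bash
python3 - <<'E'
from ik import *
im=load('wrist6')
for px in [(399,130),(394,180),(386,230)]: print(qbar(im,px))
E
```

```text
[1.044]
[1.05]
[1.049]
```

Emit:
{"op": "servo_tool", "data": {"motion": [[[0.3,0,0,0,0.003,-0.001,0],[0.7,0,0,0,0.006,-0.0015,0],[0.7,0,0,0,0.006,-0.0015,0]]]}}

```text
clock: 6.85
tcp_pos: [644.4, -14.5, 235.7]
orientation: [[0.021, 0.99, 0.136], [1.0, -0.021, -0.001], [0.002, 0.136, -0.991]]
wrist_force: [-24.5, 2.4, 9.0]
finger_gap: -0.2
```

```bash
python3 - <<'E'
from ik import *
s=get_state();print(s['clock'],s['tcp_pos'],s['wrist_force'])
im=cams.get_image('wrist');cv2.imwrite('pics/wrist7.png',im['pixels'][:,:,::-1]);np.savez('pics/wrist7.npz',**im)
a=cams.get_image('side');cv2.imwrite('pics/side7.png',cv2.resize(a['pixels'][160:320,220:380,::-1],None,fx=4.5,fy=3.7,interpolation=cv2.INTER_CUBIC))
E
```

```text
6.85 [644.36211718 -14.49190324 235.73858428] [-24.5256822    2.43816925   9.04347136]
```

View pics/side7.png

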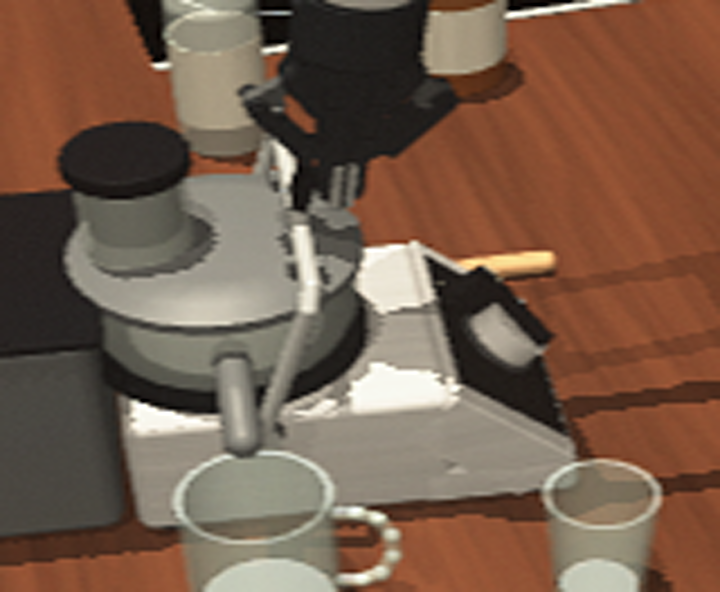

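```bash
cat >> ik.py <<'E'
def dialT(q,rc=40,off=20.5,h=14):
    th=.75-q; r=rc*np.cos(th)-off*np.sin(th); u=rc*np.sin(th)+off*np.cos(th); k=.70711
    return np.array([-137.5+k*u-k*h,-r,77.5+k*u+k*h])
def dtr(q,pt,dr=0,**k): return tr(dialT(q,**k),pt,roll=q-.75+dr)
E
python3 - <<'E'
from ik import *
for q in (-.15,.5,1.0,1.42):
    for pt in (55,62): print(q,pt,dialT(q).round(1),W_(dialT(q)).round(1),ik(dialT(q),pt),ik(dialT(q,h=60),pt))
s=get_state();t=RJ.T@(np.array(s['tcp_pos'])-oJ)
print(t,tr(t+[-30,0,5],80)); print(tr(dialT(-.2)+[-20,0,90],62,roll=-.9)); print(tr(dialT(-.2,h=60),60,roll=-.9))
E
```

```text
-0.15 55 [-116.2   -8.8  118.6] [574.2 -24.  118.6] [-0.13  2.37  0.28] [-0.26  2.41  0.38]
-0.15 62 [-116.2   -8.8  118.6] [574.2 -24.  118.6] [-0.09  2.29  0.45] [-0.21  2.32  0.54]
0.5 55 [-126.4  -33.7  108.4] [560.9 -47.4 108.4] [-0.14  2.4   0.26] [-0.27  2.44  0.37]
0.5 62 [-126.4  -33.7  108.4] [560.9 -47.4 108.4] [-0.1   2.32  0.43] [-0.22  2.35  0.52]
1.0 55 [-140.4  -43.8   94.4] [545.7 -55.5  94.4] [-0.14  2.44  0.23] [-0.28  2.47  0.34]
1.0 62 [-140.4  -43.8   94.4] [545.7 -55.5  94.4] [-0.1   2.36  0.4 ] [-0.23  2.39  0.49]
1.42 55 [-153.6  -44.1   81.2] [532.5 -54.   81.2] [-0.14  2.47  0.2 ] [-0.29  2.51  0.31]
1.42 62 [-153.6  -44.1   81.2] [532.5 -54.   81.2] [-0.11  2.39  0.37] [-0.24  2.43  0.47]
[-48.0212472   10.02752673 235.71755336] [-2.16, -0.09, -0.25, 0.0034, -0.0288, -0.009]
[-18.59, -9.4, -50.33, -0.0067, -0.0921, 0.0144]
[-20.47, -10.27, -50.34, -0.0054, -0.1123, 0.0697]
```

Emit:
{"op": "servo_tool", "data": {"motion": [[[0,0,0,0,-0.02,-0.005,0],[-2,0,-4,0,-0.045,-0.005,0],[-5,-2,-13,-0.002,-0.06,0,0],[-9,-4,-22,-0.004,-0.075,0.005,0],[-12,-6,-32,-0.005,-0.085,0.01,0],[-15,-7.5,-41,-0.006,-0.092,0.014,0],[-18.6,-9.4,-50.3,-0.0067,-0.092,0.014,0],[-18.6,-9.4,-50.3,-0.0067,-0.092,0.014,0]]]}}

```text
clock: 7.95
tcp_pos: [562.6, -20.3, 209.7]
orientation: [[-0.661, 0.573, 0.485], [0.647, 0.762, -0.018], [-0.38, 0.302, -0.874]]
wrist_force: [-0.3, 0.2, -0.1]
finger_gap: -0.0
```

```bash
python3 - <<'E'
from ik import *
s=get_state();print(s['clock'],np.round(s['joints'],3),s['tcp_pos'],s['wrist_force'])
for n in ('wrist','top','side'):
    im=cams.get_image(n);np.savez(f'pics/{n}8.npz',**im)
    p=im['pixels'][:,:,::-1]
    if n=='side': p=cv2.resize(p[160:320,220:380],None,fx=4.5,fy=3.7,interpolation=cv2.INTER_CUBIC)
    cv2.imwrite(f'pics/{n}8.png',p)
print(tr(dialT(-.2,h=60),60,roll=-.9)); print(tr(dialT(-.2),60,roll=-.9))
E
```

```text
7.95 [-0.099 -0.24   2.237  0.05   0.639 -0.993] [562.57281266 -20.30262242 209.65545638] [-0.33726751  0.19200759 -0.10837058]
[-0.66, -0.61, -0.29, 0.0391, -0.0288, 0.0414]
[-0.53, -0.71, -0.0, 0.0274, -0.0235, 0.0855]
```

View pics/wrist8.png

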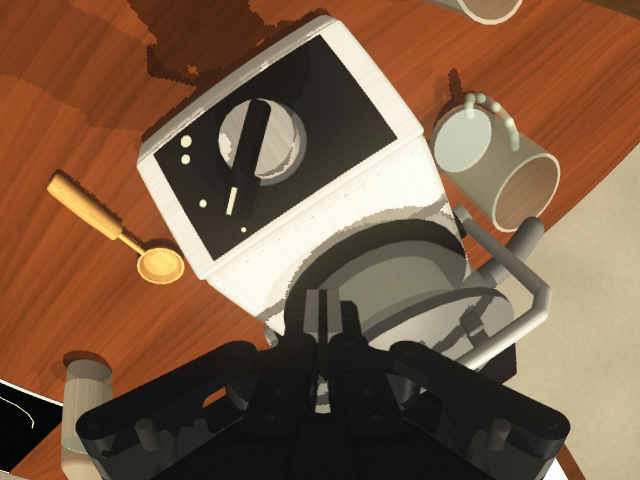

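View pics/side8.png

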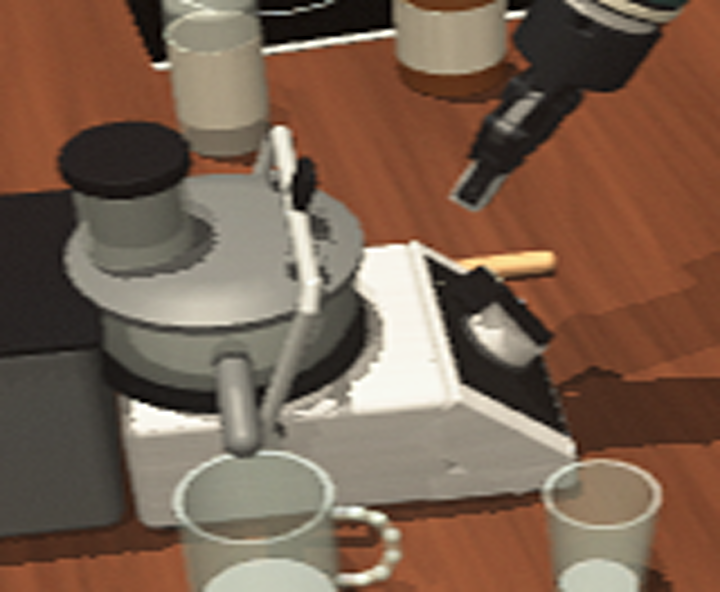

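```bash
python3 - <<'E'
from ik import *
im=load('wrist8')
k=.70711
def pt(r,u,h): return W_([-137.5+k*u-k*h,-r,77.5+k*u+k*h])
th=.75
for nm,a in dict(tip36=(53*np.cos(th),53*np.sin(th),36),tail36=(-21*np.cos(th),-21*np.sin(th),36),hub25=(0,0,25),foot=(0,0,0)).items(): print(nm,wproj(im,pt(*a)).round(1))
for X in [(-175,95,40),(-175,-95,40),(-100,95,115),(-100,-95,115)]: print(X,wproj(im,W_(X)).round(1))
a=im['pixels'][0:300,120:440,::-1]; cv2.imwrite('pics/w8z.png',cv2.resize(a,None,fx=2,fy=2,interpolation=cv2.INTER_CUBIC))
E
```

```text
tip36 [229.9 224.2]
tail36 [260.4 103.7]
hub25 [256.6 140.8]
foot [267.1 148.3]
(-175, 95, 40) [339.9  19.8]
(-175, -95, 40) [134.5 167.9]
(-100, 95, 115) [428.2 135.4]
(-100, -95, 115) [200.4 286.3]
```

View pics/w8z.png

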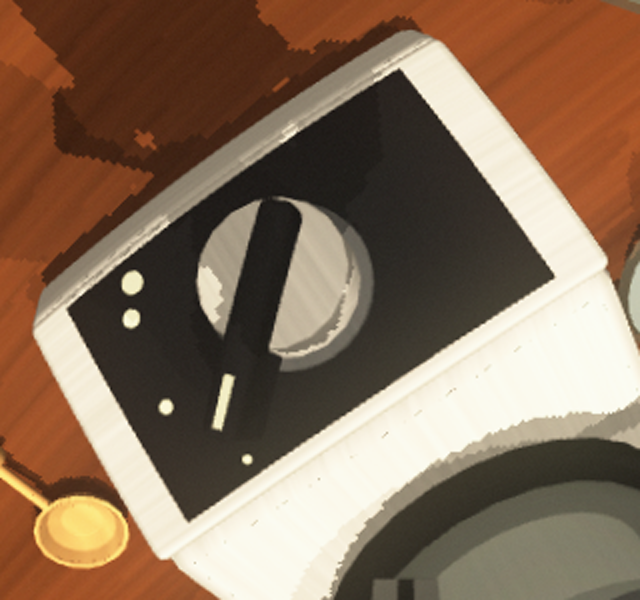

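```bash
cat > fit2.py <<'E'
from h import *
from scipy.optimize import least_squares
W=load('wrist1');V=load('wrist8')
wz=lambda u,v:np.array([240+u/3,85+v/3]); vz=lambda u,v:np.array([120+u/2,v/2])
n=np.array([-.7071,0,.7071]);e=np.array([.7071,0,.7071]);c=np.array([-137.5,0,77.5])
def L(r,th,h): return c+h*n+r*np.sin(th)*e+np.array([0,-r*np.cos(th),0])
F=[(W,(-175,95,40),wz(72,68)),(W,(-175,-95,40),wz(82,508)),
 (W,L(0,0,25),wz(178,302)),(W,L(53,.75,36),wz(246,415)),(W,L(-21,.75,36),wz(133,265)),
 (V,(-175,95,40),vz(437,40)),(V,(-175,-95,40),vz(36,333)),(V,(-100,95,115),vz(604,264)),(V,(-100,-95,115),vz(165,557)),
 (V,L(0,0,25),vz(274,277)),(V,L(53,.75,36),vz(213,434)),(V,L(-21,.75,36),vz(281,199))]
def res(p,full=False):
    R=Rz(p[2]);o=np.array([p[0],p[1],p[3] if len(p)>3 else 0])
    r=[wproj(im,R@np.array(X,float)+o)-px for im,X,px in F]
    return np.array(r) if full else np.ravel(r)
for p0 in ([690,-31,-.13],[690,-31,-.13,0]):
    s=least_squares(res,p0,loss='soft_l1'); print(s.x); print(res(s.x,True).round(1).tolist())
E
python3 fit2.py
```

```text
[ 6.89504029e+02 -2.86490162e+01 -1.28811937e-01]
[[-1.4, -1.8], [-0.3, -0.9], [-1.5, 0.9], [3.9, 0.5], [-1.9, 0.9], [1.5, -3.0], [-3.3, -0.2], [7.2, 0.1], [-1.4, 6.2], [-0.1, -0.4], [3.9, 4.8], [0.1, 1.3]]
[ 6.93074437e+02 -3.08984900e+01 -1.33260728e-01 -9.08472236e+00]
[[-0.8, -0.6], [-0.4, -2.6], [-2.0, 0.5], [2.6, -0.7], [-2.0, 0.7], [-1.2, 0.8], [0.0, -2.0], [0.6, 0.2], [-0.5, 0.5], [-0.3, -1.0], [4.5, 0.6], [-0.1, 2.3]]
```

Emit:
{"op": "servo_tool", "data": {"motion": [[[-0.3,-0.3,0,0.02,-0.015,0.02,0],[-0.6,-0.6,0,0.039,-0.029,0.041,0],[-0.6,-0.6,0,0.034,-0.027,0.06,0],[-0.5,-0.7,0,0.03,-0.0245,0.076,0],[-0.5,-0.7,0,0.0275,-0.0235,0.0855,0],[-0.5,-0.7,0,0.0275,-0.0235,0.0855,0]]]}}

```text
clock: 8.85
tcp_pos: [574.3, -21.7, 117.2]
orientation: [[-0.657, 0.567, 0.497], [0.646, 0.763, -0.019], [-0.39, 0.309, -0.867]]
wrist_force: [-0.8, -0.3, 0.2]
finger_gap: -0.1
```

```bash
python3 - <<'E'
from ik import *
s=get_state();print(s['clock'],np.round(s['joints'],3),s['tcp_pos'],s['wrist_force'])
for n in ('wrist','top','side'):
    im=cams.get_image(n);np.savez(f'pics/{n}9.npz',**im)
    p=im['pixels'][:,:,::-1]
    if n=='side': p=cv2.resize(p[200:320,280:400],None,fx=5,fy=5,interpolation=cv2.INTER_CUBIC)
    cv2.imwrite(f'pics/{n}9.png',p)
for q in np.arange(-.1,.75,.12): print(round(q,2),dtr(q,60))
E
```

```text
8.85 [-0.1   -0.098  2.316  0.079  0.405 -1.028] [574.32319871 -21.69559255 117.23992395] [-0.79651766 -0.34973732  0.15720852]
-0.1 [0.12, -0.2, 3.37, -0.0026, -0.0036, -0.0003]
0.02 [0.29, -0.38, 10.68, -0.0042, -0.0087, -0.0001]
0.14 [0.43, -0.57, 17.97, -0.0051, -0.014, 0.0003]
0.26 [0.55, -0.77, 25.23, -0.0054, -0.0194, 0.0008]
0.38 [0.63, -0.98, 32.46, -0.0051, -0.0247, 0.0014]
0.5 [0.67, -1.18, 39.66, -0.0041, -0.03, 0.0023]
0.62 [0.69, -1.37, 46.81, -0.0026, -0.035, 0.0032]
0.74 [0.67, -1.55, 53.92, -0.0004, -0.0399, 0.0043]
```

View pics/wrist9.png

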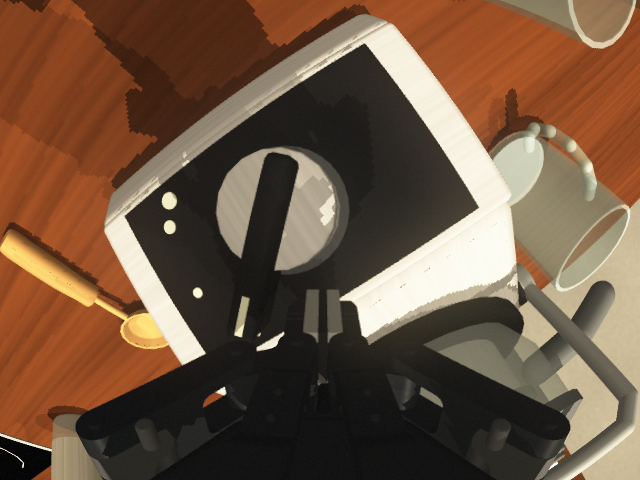

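View pics/side9.png

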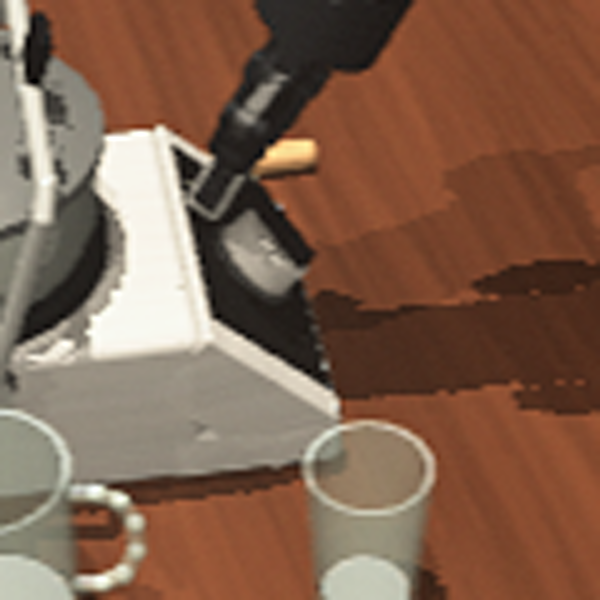

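Emit:
{"op": "servo_tool", "data": {"motion": [[[0,-0.2,3.4,-0.0026,-0.0036,0,0],[0.3,-0.4,10.7,-0.0042,-0.0087,0,0],[0.4,-0.6,18,-0.005,-0.014,0.0003,0],[0.5,-0.8,25.2,-0.0054,-0.0194,0.0008,0],[0.6,-1,32.5,-0.005,-0.0247,0.0014,0],[0.7,-1.2,39.7,-0.004,-0.03,0.0023,0],[0.7,-1.4,46.8,-0.0026,-0.035,0.003,0],[0.7,-1.5,53.9,-0.0004,-0.04,0.0043,0]]]}}

```text
clock: 10.0
tcp_pos: [553.9, -52.8, 102.7]
orientation: [[0.089, 0.862, 0.498], [0.996, -0.075, -0.047], [-0.003, 0.501, -0.866]]
wrist_force: [3.3, 2.0, 4.0]
finger_gap: -0.2
```

```bash
python3 - <<'E'
from ik import *
s=get_state();print(s['clock'],np.round(s['joints'],3),s['tcp_pos'],s['wrist_force'])
for n in ('wrist','side'):
    im=cams.get_image(n);np.savez(f'pics/{n}10.npz',**im)
    p=im['pixels'][:,:,::-1]
    if n=='side': p=cv2.resize(p[200:320,280:400],None,fx=5,fy=5,interpolation=cv2.INTER_CUBIC)
    cv2.imwrite(f'pics/{n}10.png',p)
for q in np.arange(.8,1.6,.1): print(round(q,2),dtr(q,60))
E
```

```text
10.0 [-0.161 -0.114  2.364  0.093  0.37  -0.15 ] [553.89404786 -52.8203387  102.71733163] [3.26151186 1.98489267 3.99433073]
0.8 [-0.0, -0.08, 3.54, -0.0008, -0.0022, 0.0009]
0.9 [-0.01, -0.15, 9.4, -0.0023, -0.0063, 0.0019]
1.0 [-0.03, -0.21, 15.23, -0.0033, -0.0106, 0.003]
1.1 [-0.04, -0.25, 21.02, -0.0039, -0.0149, 0.0041]
1.2 [-0.06, -0.26, 26.78, -0.0041, -0.0192, 0.0053]
1.3 [-0.07, -0.24, 32.48, -0.0038, -0.0235, 0.0065]
1.4 [-0.07, -0.21, 38.15, -0.0031, -0.0278, 0.0076]
1.5 [-0.06, -0.15, 43.78, -0.0019, -0.032, 0.0088]
```

View pics/wrist10.png

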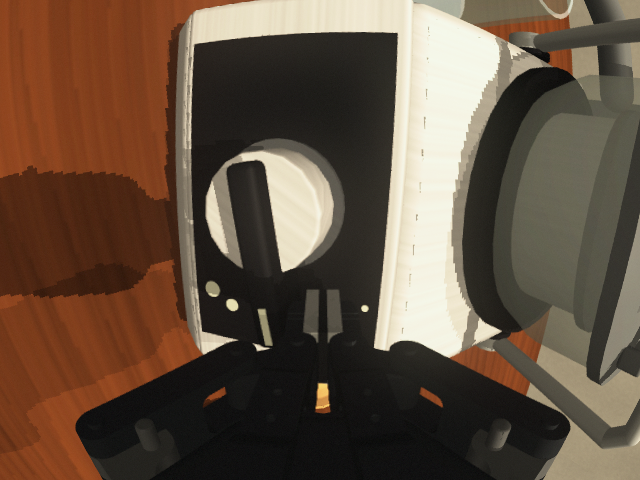

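View pics/side10.png

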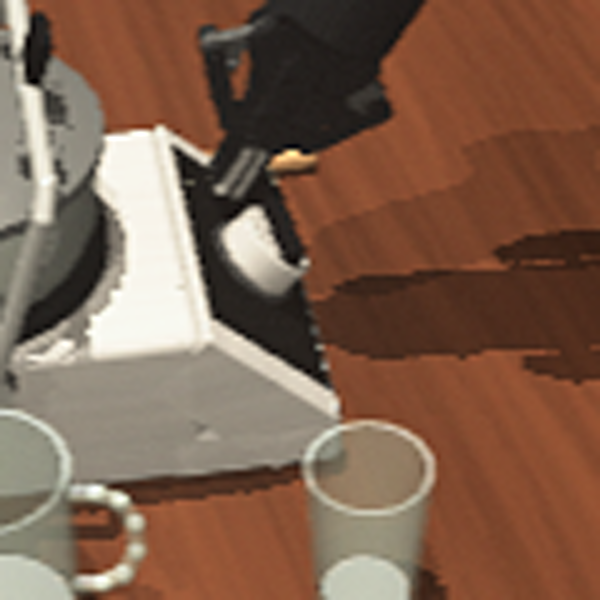

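Emit:
{"op": "servo_tool", "data": {"motion": [[[0,0,3.5,-0.001,-0.002,0.001,0],[0,-0.1,9.4,-0.0023,-0.0063,0.002,0],[0,-0.2,15.2,-0.0033,-0.0106,0.003,0],[0,-0.2,21,-0.004,-0.015,0.004,0],[0,-0.2,26.8,-0.004,-0.0192,0.0053,0],[0,-0.2,32.5,-0.0038,-0.0235,0.0065,0],[0,-0.2,38,-0.003,-0.0278,0.0076,0],[0,-0.2,38,-0.003,-0.0278,0.0076,0]]]}}

```text
clock: 11.1
tcp_pos: [534.3, -54.5, 82.8]
orientation: [[0.598, 0.628, 0.498], [0.743, -0.667, -0.051], [0.301, 0.401, -0.866]]
wrist_force: [0.4, -3.0, 2.4]
finger_gap: 0.1
```

```bash
python3 - <<'E'
from ik import *
s=get_state();print(s['clock'],np.round(s['joints'],3),s['tcp_pos'],s['wrist_force'],s['wrist_torque'])
for n in ('wrist','side'):
    im=cams.get_image(n);np.savez(f'pics/{n}11.npz',**im)
    p=im['pixels'][:,:,::-1]
    if n=='side': p=cv2.resize(p[200:320,280:400],None,fx=5,fy=5,interpolation=cv2.INTER_CUBIC)
    cv2.imwrite(f'pics/{n}11.png',p)
for q in np.arange(1.3,1.8,.05): print(round(q,2),dtr(q,60))
E
```

```text
11.1 [-0.17  -0.119  2.415  0.109  0.324  0.481] [534.32566268 -54.48245835  82.7528136 ] [ 0.40906034 -3.00880139  2.35502736] [-0.37688307 -0.0083287  -0.13777632]
1.3 [0.01, -0.05, -5.31, 0.0012, 0.0026, -0.0011]
1.35 [0.01, -0.04, -2.47, 0.0001, 0.0007, -0.0005]
1.4 [0.02, -0.03, 0.36, -0.0008, -0.0013, 0.0001]
1.45 [0.04, -0.01, 3.18, -0.0017, -0.0033, 0.0007]
1.5 [0.06, 0.02, 5.99, -0.0025, -0.0053, 0.0013]
1.55 [0.09, 0.05, 8.79, -0.0031, -0.0074, 0.0018]
1.6 [0.12, 0.08, 11.57, -0.0037, -0.0095, 0.0024]
1.65 [0.16, 0.11, 14.35, -0.0041, -0.0116, 0.0029]
1.7 [0.2, 0.15, 17.12, -0.0044, -0.0138, 0.0035]
1.75 [0.25, 0.18, 19.88, -0.0047, -0.0159, 0.004]
```

View pics/wrist11.png

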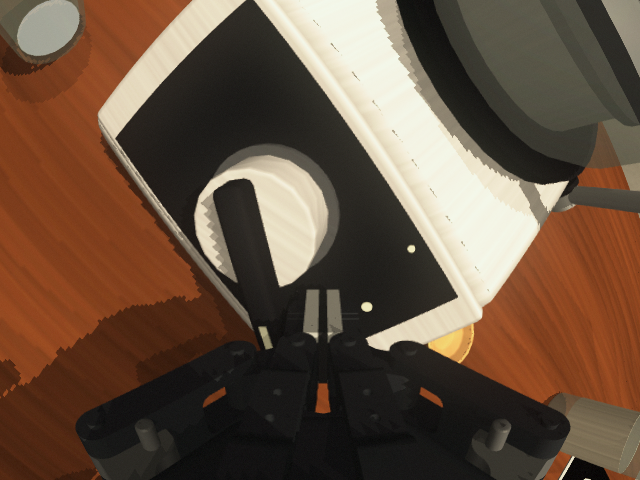

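View pics/side11.png

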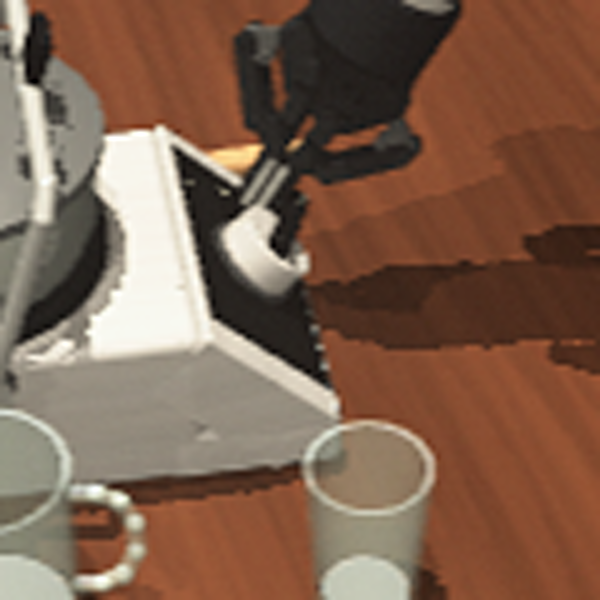

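Emit:
{"op": "servo_tool", "data": {"motion": [[[0,0,3.2,-0.0017,-0.0033,0.0007,0],[0,0,6,-0.0025,-0.0053,0.0013,0],[0,0,8.8,-0.003,-0.0074,0.0018,0],[0,0,8.8,-0.003,-0.0074,0.0018,0]]]}}

```text
clock: 11.7
tcp_pos: [530.5, -53.2, 78.7]
orientation: [[0.686, 0.527, 0.501], [0.632, -0.773, -0.053], [0.36, 0.353, -0.864]]
wrist_force: [1.2, -10.7, 6.1]
finger_gap: 0.0
```

```bash
python3 - <<'E'
from ik import *
s=get_state();print(s['clock'],np.round(s['joints'],3),s['tcp_pos'],s['wrist_force'],s['wrist_torque'])
R=np.array(s['orientation']);print('tool force',R.T@s['wrist_force'])
for n in ('wrist',):
    im=cams.get_image(n);np.savez(f'pics/{n}12.npz',**im)
    p=im['pixels'][:,:,::-1]
    cv2.imwrite(f'pics/{n}12.png',p)
for q in np.arange(1.4,1.9,.05): print(round(q,2),dtr(q,60))
E
```

```text
11.7 [-0.167 -0.121  2.427  0.104  0.309  0.642] [530.46842169 -53.16235162  78.7176913 ] [  1.2450687  -10.71320318   6.10330624] [-1.53192067 -0.24573248 -0.7287381 ]
tool force [-3.72306687 11.09202285 -4.08400142]
1.4 [0.26, -0.11, -8.44, 0.0022, 0.0032, -0.0013]
1.45 [0.28, -0.1, -5.62, 0.001, 0.0014, -0.0007]
1.5 [0.3, -0.08, -2.81, -0.0001, -0.0005, -0.0002]
1.55 [0.32, -0.06, -0.01, -0.001, -0.0025, 0.0004]
1.6 [0.36, -0.04, 2.77, -0.0019, -0.0045, 0.0009]
1.65 [0.39, -0.01, 5.55, -0.0027, -0.0065, 0.0015]
1.7 [0.44, 0.01, 8.32, -0.0033, -0.0086, 0.002]
1.75 [0.49, 0.04, 11.08, -0.0039, -0.0107, 0.0025]
1.8 [0.54, 0.07, 13.83, -0.0043, -0.0128, 0.003]
1.85 [0.6, 0.1, 16.56, -0.0047, -0.015, 0.0035]
```

View pics/wrist12.png

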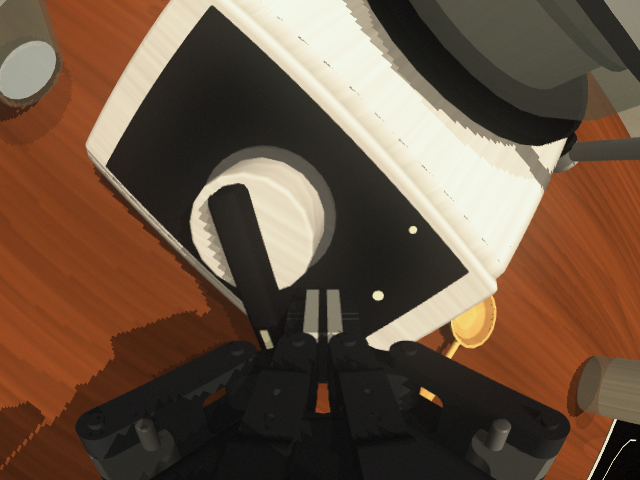

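```bash
cat > finang.py <<'E'
import sys
from ik import *
import ik
im=load(sys.argv[1])
k=.70711
a=im['pixels'][150:360,150:350,::-1]; cv2.imwrite(f'pics/{sys.argv[1]}z.png',cv2.resize(a,None,fx=2.8,fy=2.8,interpolation=cv2.INTER_CUBIC))
for z0,xx in ((0,[690.6,-30.9,-.134]),(-9,[693,-30.9,-.133])):
    R=Rz(xx[2]);o=np.array([xx[0],xx[1],z0])
    def pt(r,u,h): return R@np.array([-137.5+k*u-k*h,-r,77.5+k*u+k*h])+o
    print('hub25',wproj(im,pt(0,0,25)).round(1))
    for q in (1.16,1.25,1.3,1.35,1.42):
        th=.75-q
        f=lambda l,d: wproj(im,pt(l*np.cos(th)-d*np.sin(th),l*np.sin(th)+d*np.cos(th),36))
        # trailing (upper) edge d=+6, leading d=-6
        A,B=f(-15,6),f(45,6);C,D=f(-15,-6),f(45,-6)
        print(q,'upper',A.round(),B.round(),round((B-A)[0]/(B-A)[1],3),'lower',C.round(),D.round(),round((D-C)[0]/(D-C)[1],3))
E
python3 finang.py wrist12
```

```text
hub25 [255.9 232.5]
1.16 upper [240. 203.] [310. 342.] 0.5 lower [212. 213.] [283. 346.] 0.537
1.25 upper [245. 203.] [301. 344.] 0.401 lower [214. 210.] [274. 346.] 0.44
1.3 upper [247. 203.] [296. 345.] 0.347 lower [216. 209.] [269. 346.] 0.388
1.35 upper [249. 204.] [291. 346.] 0.295 lower [217. 208.] [263. 345.] 0.336
1.42 upper [253. 205.] [284. 346.] 0.221 lower [220. 207.] [256. 344.] 0.265
hub25 [255.5 230. ]
1.16 upper [241. 202.] [307. 334.] 0.499 lower [214. 212.] [281. 338.] 0.533
1.25 upper [245. 202.] [298. 336.] 0.4 lower [216. 209.] [272. 338.] 0.436
1.3 upper [247. 203.] [293. 337.] 0.346 lower [218. 208.] [267. 337.] 0.383
1.35 upper [249. 203.] [289. 337.] 0.294 lower [219. 207.] [262. 337.] 0.332
1.42 upper [252. 204.] [282. 338.] 0.221 lower [222. 206.] [256. 336.] 0.26
```

View pics/wrist12z.png

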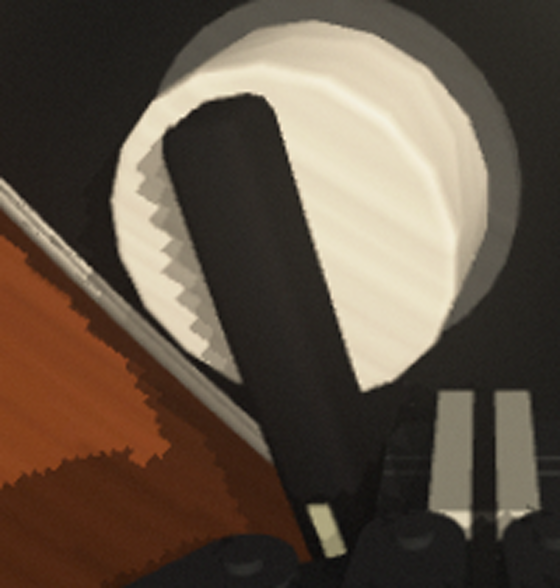

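Emit:
{"op": "servo_tool", "data": {"motion": [[[0,0,2.8,-0.0009,-0.002,0.0005,0],[0,0,5.5,-0.0017,-0.004,0.001,0],[0,0,5.5,-0.0017,-0.004,0.001,0]]]}}

```text
clock: 12.12
tcp_pos: [527.7, -51.6, 75.8]
orientation: [[0.734, 0.459, 0.501], [0.555, -0.83, -0.053], [0.392, 0.317, -0.864]]
wrist_force: [0.5, -13.8, 5.5]
finger_gap: 0.2
```

```bash
python3 - <<'E'
from ik import *
s=get_state();print(s['clock'],np.round(s['joints'],3),s['tcp_pos'],s['wrist_force'],s['wrist_torque'])
R=np.array(s['orientation']);print('tool force',R.T@s['wrist_force'])
for n in ('wrist',):
    im=cams.get_image(n);np.savez(f'pics/{n}13.npz',**im)
for q in (1.55,1.6,1.65,1.7,1.75): print(round(q,2),dtr(q,60))
E
python3 finang.py wrist13
```

```text
12.125 [-0.164 -0.122  2.435  0.099  0.302  0.745] [527.65757613 -51.59676673  75.80658402] [  0.45401168 -13.77463413   5.48138767] [-1.96733303 -0.22746217 -0.91849184]
tool force [-5.16936238 13.37973145 -3.77528301]
1.55 [0.33, -0.05, -5.51, 0.0011, 0.0013, -0.0006]
1.6 [0.37, -0.03, -2.72, 0.0001, -0.0006, -0.0001]
1.65 [0.41, -0.01, 0.06, -0.0009, -0.0026, 0.0004]
1.7 [0.45, 0.01, 2.82, -0.0017, -0.0046, 0.001]
1.75 [0.5, 0.04, 5.58, -0.0025, -0.0066, 0.0015]
hub25 [255.3 233.7]
1.16 upper [236. 205.] [320. 340.] 0.627 lower [208. 218.] [294. 346.] 0.666
1.25 upper [240. 205.] [312. 343.] 0.52 lower [211. 215.] [284. 347.] 0.56
1.3 upper [242. 205.] [307. 344.] 0.463 lower [212. 214.] [279. 347.] 0.504
1.35 upper [245. 205.] [301. 345.] 0.407 lower [213. 213.] [274. 347.] 0.45
1.42 upper [248. 206.] [294. 346.] 0.331 lower [216. 211.] [266. 346.] 0.375
hub25 [255.4 231.6]
1.16 upper [237. 204.] [317. 331.] 0.625 lower [212. 217.] [292. 338.] 0.66
1.25 upper [241. 204.] [308. 334.] 0.518 lower [214. 214.] [283. 338.] 0.555
1.3 upper [243. 205.] [304. 336.] 0.461 lower [215. 213.] [278. 339.] 0.499
1.35 upper [245. 205.] [299. 337.] 0.406 lower [216. 212.] [273. 339.] 0.444
1.42 upper [248. 205.] [292. 338.] 0.329 lower [218. 210.] [266. 338.] 0.37
```

View pics/wrist13z.png

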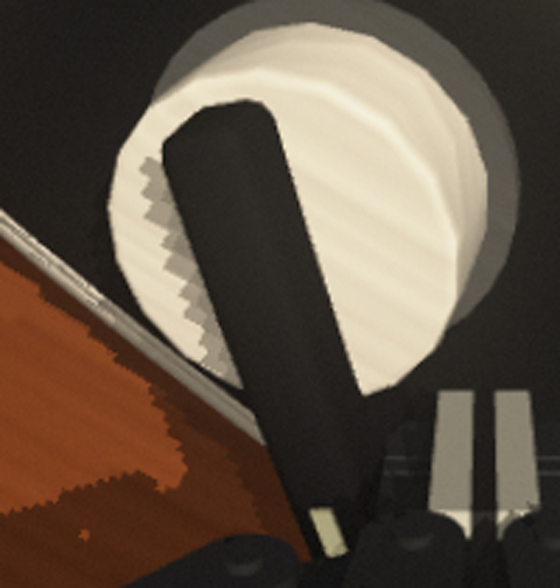

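```bash
python3 - <<'E'
from ik import *
s=get_state();Rt=np.array(s['orientation'])
for xx,z0 in (([690.6,-30.9,-.134],0),([693,-30.9,-.133],-9)):
    R=Rz(xx[2]);o=np.array([xx[0],xx[1],z0]);k=.70711
    n=R@[-k,0,k];e=R@[k,0,k];rt=R@[0,-1,0];c=R@[-137.5,0,77.5]+o
    th=.75-1.42; f=np.cos(th)*rt+np.sin(th)*e; g=-np.sin(th)*rt+np.cos(th)*e
    for sx in (-11,0,11):
        for zz in (0,-15):
            p=np.array(s['tcp_pos'])+Rt@[sx,-14.5,zz]-c
            print(sx,zz,'r',(p@f).round(1),'perp',(p@g).round(1),'h',(p@n).round(1))
    print('fin dir in tool',Rt.T@f,'push',Rt.T@-g)
E
```

```text
-11 0 r 50.8 perp -2.4 h 18.4
-11 -15 r 48.6 perp 0.8 h 32.9
0 0 r 40.2 perp -0.4 h 16.4
0 -15 r 38.0 perp 2.7 h 30.9
11 0 r 29.5 perp 1.5 h 14.3
11 -15 r 27.3 perp 4.6 h 28.8
fin dir in tool [-0.96689     0.20874729  0.14680534] push [-0.17605826 -0.96205783  0.20845581]
-11 0 r 48.0 perp 1.4 h 26.5
-11 -15 r 45.8 perp 4.5 h 41.0
0 0 r 37.4 perp 3.3 h 24.4
0 -15 r 35.2 perp 6.5 h 38.9
11 0 r 26.8 perp 5.3 h 22.4
11 -15 r 24.6 perp 8.4 h 36.9
fin dir in tool [-0.96666272  0.20952478  0.14719399] push [-0.1768231  -0.96198698  0.20813516]
```

Emit:
{"op": "servo_tool", "data": {"motion": [[[0,0,-3,0,-0.0015,0.001,0],[0,0,-6,0,-0.003,0.002,0],[0,0,-10,0,-0.004,0.002,0],[0,0,-10,0,-0.004,0.002,0]]]}}

```text
clock: 12.68
tcp_pos: [530.3, -48.9, 76.1]
orientation: [[0.64, 0.577, 0.508], [0.692, -0.72, -0.054], [0.334, 0.386, -0.86]]
wrist_force: [1.5, -13.4, 11.0]
finger_gap: -0.0
```

```bash
python3 - <<'E'
from ik import *
s=get_state();print(s['clock'],np.round(s['joints'],3),s['tcp_pos'],s['wrist_force'],s['wrist_torque'])
R=np.array(s['orientation']);print('tool force',R.T@s['wrist_force'])
for n in ('wrist',):
    im=cams.get_image(n);np.savez(f'pics/{n}14.npz',**im)
E
python3 finang.py wrist14
```

```text
12.675 [-0.155 -0.119  2.435  0.087  0.291  0.589] [530.2862123  -48.89505241  76.10615698] [  1.52091202 -13.39418649  10.9619846 ] [-1.96302909 -0.81103009 -1.04568284]
tool force [-4.62481604 14.75215504 -7.92890344]
hub25 [275.2 234.2]
1.16 upper [266. 203.] [321. 348.] 0.38 lower [234. 211.] [292. 351.] 0.421
1.25 upper [270. 204.] [311. 350.] 0.283 lower [237. 209.] [283. 350.] 0.325
1.3 upper [273. 205.] [306. 350.] 0.229 lower [238. 208.] [277. 349.] 0.273
1.35 upper [275. 205.] [301. 351.] 0.176 lower [240. 207.] [272. 348.] 0.222
1.42 upper [278. 207.] [293. 351.] 0.102 lower [243. 206.] [264. 347.] 0.15
hub25 [273.  231.3]
1.16 upper [264. 202.] [316. 339.] 0.381 lower [234. 210.] [289. 341.] 0.418
1.25 upper [268. 203.] [307. 341.] 0.285 lower [237. 208.] [280. 341.] 0.324
1.3 upper [270. 204.] [302. 341.] 0.232 lower [239. 207.] [275. 340.] 0.272
1.35 upper [272. 204.] [297. 341.] 0.179 lower [240. 206.] [270. 339.] 0.22
1.42 upper [276. 205.] [290. 341.] 0.105 lower [243. 204.] [263. 338.] 0.149
```

View pics/wrist14z.png

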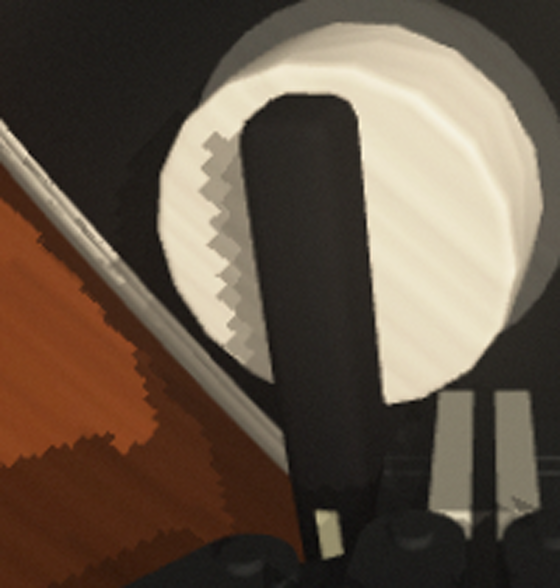

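Emit:
{"op": "servo_tool", "data": {"motion": [[[0,0,0,0,-0.001,0,0],[0,0,0,0,-0.002,0,0],[0,0,0,0,-0.002,0,0],[0,0,0,0,-0.002,0,0]]]}}

```text
clock: 13.22
tcp_pos: [530.2, -48.6, 76.2]
orientation: [[0.64, 0.575, 0.51], [0.691, -0.72, -0.056], [0.335, 0.388, -0.859]]
wrist_force: [3.3, -20.2, 10.6]
finger_gap: 0.0
```

```bash
python3 - <<'E'
from ik import *
s=get_state();print(s['clock'],np.round(s['joints'],3),s['tcp_pos'],s['wrist_force'],s['wrist_torque'])
R=np.array(s['orientation']);print('tool force',R.T@s['wrist_force'])
for n in ('wrist','side','top'):
    im=cams.get_image(n);np.savez(f'pics/{n}15.npz',**im)
    p=im['pixels'][:,:,::-1]
    if n=='side': p=cv2.resize(p[160:340,220:400],None,fx=4,fy=3.3,interpolation=cv2.INTER_CUBIC)
    cv2.imwrite(f'pics/{n}15.png',p)
E
python3 finang.py wrist15 | tail -1
```

```text
13.225 [-0.153 -0.12   2.437  0.08   0.288  0.598] [530.17049907 -48.64182436  76.19485212] [  3.27300918 -20.17737009  10.57259409] [-3.07277184 -0.9771235  -1.59219775]
tool force [-8.31372374 20.51829828 -6.28490509]
1.42 upper [276. 206.] [291. 342.] 0.104 lower [244. 205.] [263. 338.] 0.148
```

View pics/wrist15z.png

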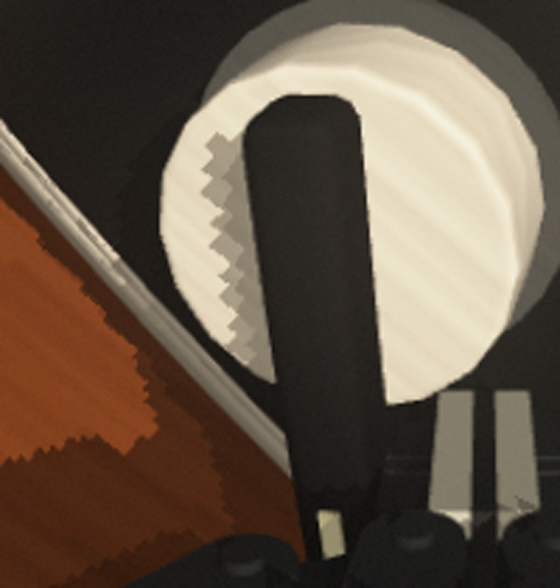

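View pics/side15.png

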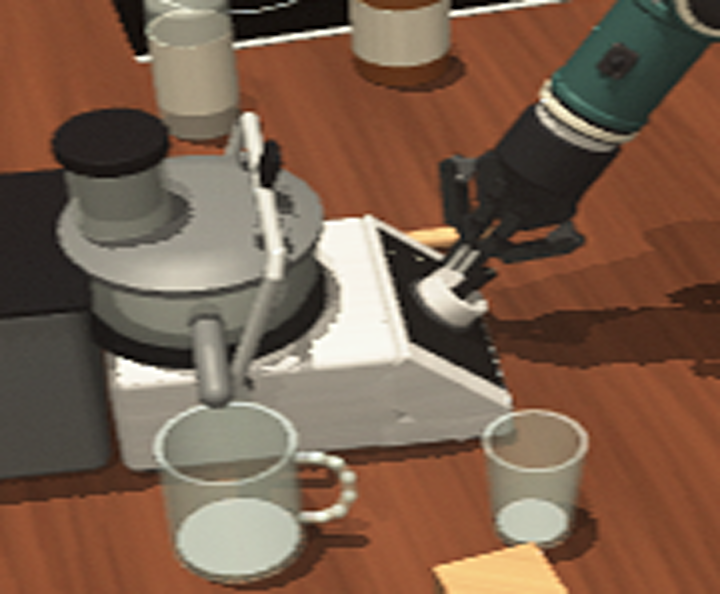

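View pics/top15.png

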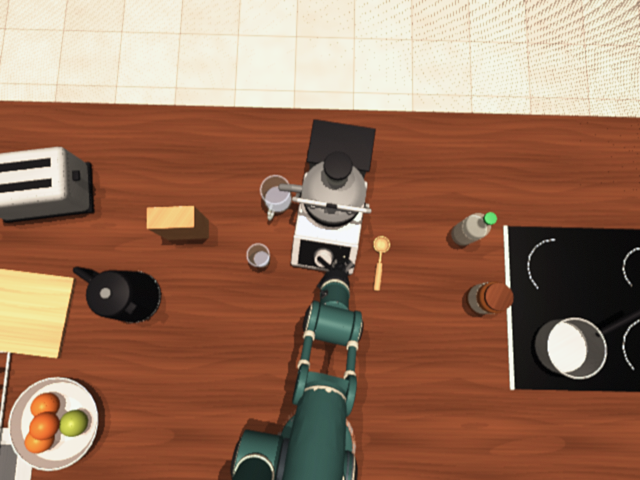

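```bash
python3 - <<'E'
from ik import *
s=get_state();print(s['clock'],s['tcp_pos'],s['wrist_force'])
print(job.finish_job())
E
```

```text
13.375 [530.1823914  -48.6412873   76.20632544] [  3.46123565 -20.65510135  10.16528206]
the job is handed in; nothing more can be done
None
```

The juicer's locking arm is home over the lid, and the dial lever was held in the third (boost) position when I handed the job in at 13.4 s.

**What I did:** With the fingers shut, I hooked under the thumb tab and swung the locking arm up and back to its end stop. I then placed the shut fingers on the upper side of the lever and swept it clockwise past speeds 1 and 2, finishing with the lever still pressed against its end stop.

**Last checks:**
- **Locking arm:** At the stop, a further push raised the force from about 11 N to 25 N with no movement. The camera estimate there was 1.045 to 1.05 rad, slightly under the 1.07 end stop. The arm stayed in place after I let go and is still there in the last pictures.
- **Dial:** The edges of the lever gave about 1.42 rad. Commanding 2 mm more moved the tool only 0.3 mm while the force on it rose from 17 N to 23 N, so the lever is on the stop.
- **Other items:** The jug, tumbler, spoon, kettle, carton, bottle and syrup jar look unmoved in the final top view. I compared them by eye only.

**What disagreed:** Fitting the juicer's position from the wrist pictures left several millimetres unexplained. Leaving the height free put the juicer about 9 mm lower than it should be. I treated this as camera error and relied on contact forces for the final positions.

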